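# Re-nest a wrongly put away set of beakers by size

### The arm

A 6-joint arm with a two-finger parallel gripper is mounted at the origin on a cart in front of the work surface, level with it; the furniture and walls round the work are solid. World frame = base frame: x ahead of the robot, y to its left, z up, the work surface at z = 0. Lengths are in m, angles in rad, forces in N, time in s.
With the tool pointing down it reaches from about 0.4 to 0.825 m from the base axis. Payload 7 kg.
Tool frame: the origin (TCP) lies at the centre of the arm's flange, where the gripper is bolted on; the fingertips stand 178 mm ahead of it and the grasp point (between the pads) lies 159 mm ahead of it; x points along the fingers, y is the direction in which the jaws open and shut, and the axes are right-handed (so a half turn about x gives the same grasp; the last joint's range is limited). The gripper opens to 88 mm and grips with 3 to 60 N. Pads are 19 mm wide; open, the fingers measure 130 mm over their backs; the gripper's body (78 mm by 193 mm) begins 47 mm behind the grasp point.
Start: joints at [-0.994, 0.359, 0.012, 0, -1.224, -0.288], TCP at [0.192, -0.647, 0.405] pointing down, gripper open.
Joint ranges: [-3.07, 3.07], [-1.43, 2.12], [-1.02, 1.25], [-3.03, 1.67], [-3.05, -0], [-3.03, 3.03]. Speed limits (rad/s): [2.39, 2.39, 3.01, 3.14, 3.14, 3.14].

### API

Orientations are given as [roll, pitch, yaw] about the fixed x, y, z axes, in that order (R = Rz(yaw) Ry(pitch) Rx(roll)).
In Python, from station import status, viewer, arm gives the robot as it stands. The module is installed in compiled form; this text tells all that it offers.
- The arm moves only by the tool apply_moves, never from a script. Its argument "commands" is a list of rows, each an object of numbers: "dx", "dy", "dz": the shift along the world's x, y, z in mm; "spin": the turn about the world's z in degrees; "hand": the closure, from 0 (fully open) to 1 (shut). A call has exactly 5 rows; each row shifts and turns the commanded pose from where the row before left it; what a row does not reach is not made up. A row lasts 1/8 s, in which the tool goes at most 62.5 mm and 10.7 degrees, less where a joint would pass 70% of its speed; a pose out of reach is approached as far as the arm can. A call is refused whole if a number of a shift passes 62.5 or a number of a turn 10.7, either way. A call with a gripper value outside its range is refused whole. The fingers move at their own pace and stop on an object; "grip_force" is the grip in N (left out, the last holds). Time passes only in rows, so rows that do not move let the fingers close, or fill a call up. It gives the time, the measured TCP pose, the force and the opening at its end, in the units of the state.
- status.get_state(): the state, without advancing time (a new reading comes with each control period).
- viewer.grab_frame(name): name is "scene" or "side" or "wrist"; returns the picture (384x512x3 uint8, red, green, blue); there is no depth.
- viewer.camera_info(name): a dict with "fx", "fy", "cx", "cy" (pixels), "D" ([k1, k2, p1, p2, k3] as OpenCV has them; the pictures are not rectified), "eye" and "attitude" of the camera in the world; the wrist camera has in their place "T_tool_cam" (4x4, takes a point from camera to tool coordinates, whose origin is the TCP and whose axes are the tool frame's). Camera axes: x right, y up, looking along -z (the intrinsics and any distortion apply to the point x, -y, -z); pixel columns grow to the right and rows downward; lengths in m; the calibration is good to about 2 mm. A picture is of the moment at which its call begins: read the wrist's pose just before it. camera_info takes no time and is no camera call.
- arm.job_done(): hands the job in, once; it reports no verdict.
The state is a dict: "t": time; "q": joint angles; "qd": joint speeds; "joint_efforts": joint torques, N m; "eef_pos": TCP position; "ee_rot": TCP orientation; "force": force on the tool from outside, world axes, zero at the start; "moment": the same for the moment, N m; "width": finger opening in m.
Only numpy, scipy, OpenCV 4.12 (cv2) and the standard library are available. Lean on these libraries where they do the work, as an engineer would, in place of code of your own. Each camera call takes 0.05 s, during which the arm holds its last target.

### The job

The four aluminium beakers belong in one nest, but one of the two narrowest has been put straight into the widest one: take it out, then nest all four by width - each fully down on the floor of the next wider one - with the widest staying about where it stands. When the narrowest is home, lift it a couple of centimetres, still inside the nest, to check that it comes free without dragging the others up, and lower it fully home again. Lower the beakers rather than drop them, knock none over, and leave the things around as they lie.

Things in the scene. Friction and masses are not known exactly. Their poses are not given: they have to be found in the camera images.
- beaker_a_mid (a point): Widest and lowest beaker (A); the nest is built in it. Open aluminium beaker, mouth up: 70 mm high, 82 mm across the mouth and its straight 36 mm collar, tapering to 72 mm across the foot; wall 3, floor 12 mm thick; 160 g. Point: on its axis, half-way up (35 mm above the underside), z up. At the start it stands on the table with beaker C or D inside it.
- beaker_b_mid (a point): Second widest beaker (B). Open aluminium beaker, mouth up: 92 mm high, 68 mm across the mouth and its straight 36 mm collar, tapering to 58 mm across the foot; wall 3, floor 12 mm thick; 100 g. Point: on its axis, half-way up (46 mm above the underside), z up. Starts on the board. Fully nested, its middle is 23 mm above A's, 34 mm stands out above A's mouth, about 4 mm play all round.
- beaker_c_mid (a point): Third beaker (C). Open aluminium beaker, mouth up: 114 mm high, 54 mm across the mouth and its straight 36 mm collar, tapering to 44 mm across the foot; wall 3, floor 12 mm thick; 100 g. Point: on its axis, half-way up (57 mm above the underside), z up. Starts on the board or in A. Fully nested, its middle is 23 mm above B's and 34 mm of it stands out.
- beaker_d_mid (a point): Narrowest and tallest beaker (D). Open aluminium beaker, mouth up: 136 mm high, 40 mm across the mouth and its straight 36 mm collar, tapering to 30 mm across the foot; wall 3, floor 12 mm thick; 100 g. Point: on its axis, half-way up (68 mm above the underside), z up. Starts on the board or in A. Fully nested, its middle is 23 mm above C's and 34 mm of it stands out.
- board_top (a point): Fixed flat plywood board on the table, 110 mm (its x) by 250 mm (its y) and 12 mm high. Point: centre of its top face. Two beakers stand on it at the start, one in each half (its +y and -y half).
- glasses: Bystander: safety glasses, loose, 59 mm (x) by 126 mm (y), 44 mm high, left of the widest beaker; origin centre of the underside.
- crystal: Bystander: rough mineral lump, loose, 58 mm (x) by 80 mm (y), 42 mm high, between the widest beaker and the board; origin centre of the underside.
- carton: Bystander: slim carton, loose, 173 mm (x) by 29 mm (y), 26 mm high, behind the board; origin centre of the underside.
- torch: Bystander: black torch, loose, lying on its side, 104 mm along y, 32 mm thick, behind the board beyond the carton; origin centre of the underside.
- rail_front (a point): Front edge, on the table, of the fixed optical rail that stands behind the widest beaker; it runs along y about 300 mm to either side of this point. The rail is 55 mm high; its four posts with clips rise to 195 mm and come forward as far as this edge. Right of it, more than 60 mm behind the edge, hangs a desk lamp's head, 440 mm up.
Mind the look-alikes: they are no part of the job. What is shaped like the part that bears beaker_c_mid but green is not meant.

How it is judged:
By the outcome, as a careful person would: the job done as asked, in the order asked, and still so for the second after the job is handed in, with the robot touching nothing.
It also fails if it takes over 72 s, if anything falls off the work surface, if the arm or the gripper's body presses on something with over 40 N, if the wrist force passes 120 N, or if a joint passes its speed limit or range.

## Working session

There is one attempt and no reset: what is moved stays moved. The work goes in short steps, Python scripts to look and compute and a tool call to move; the robot and the scene stay as the last step left them, time stands still between calls to the robot, and variables do not carry over. Pictures are saved under pics/ and viewed, and the job is handed in when it is done.

Besides the shell and the picture viewer there is one more tool, called after "Emit:" by a JSON object that holds its "api" and its "payload". apply_moves: Moves the arm, as the interface text tells. Its arguments: {"type":"object","properties":{"commands":{"type":"array","items":{"type":"object","properties":{"dx":{"type":"number"},"dy":{"type":"number"},"dz":{"type":"number"},"spin":{"type":"number"},"hand":{"type":"number"}}}},"grip_force":{"type":"number"}},"required":["commands"]}

```bash
mkdir -p pics; cat > h.py <<'E'
import numpy as np,cv2
from station import status,viewer,arm
from scipy.spatial.transform import Rotation as Ro
def save(n,f):
    im=viewer.grab_frame(n); cv2.imwrite('pics/'+f,im[:,:,::-1]); return im
E
python3 - <<'E'
from h import *
s=status.get_state()
for k,v in s.items(): print(k,np.round(v,4))
for n in ['scene','side','wrist']:
    print(n,viewer.camera_info(n)); save(n,n+'0.png')
E
```

```text
t 0.0
q [-9.9390e-01  3.5940e-01  1.1100e-02 -3.0000e-04 -1.2241e+00 -2.8810e-01]
qd [ 0.0002 -0.0014 -0.0003  0.0001 -0.0011 -0.0002]
joint_efforts [-5.00000e-04 -5.82723e+01  2.93050e+01  6.99730e+00  7.00000e-03
 -2.00000e-04]
eef_pos [ 0.1922 -0.6469  0.4037]
ee_rot [1.6656 1.5691 1.9543]
force [ 0.1182 -0.5854  0.6043]
moment [-0.0357 -0.0019  0.0019]
width 0.0879
scene {'fx': 348.0641643242268, 'fy': 348.0641643242268, 'cx': 260.3947244088117, 'cy': 194.6519242821733, 'D': array([0.01033268, 0.        , 0.        , 0.        , 0.        ]), 'eye': array([-0.25121262,  0.58072476,  0.90138302]), 'attitude': array([ 0.91456742,  0.01960131, -2.27958356])}
side {'fx': 438.7117959136697, 'fy': 438.7117959136697, 'cx': 257.9501660522537, 'cy': 191.42080617684894, 'D': array([-0.01699253,  0.        ,  0.        ,  0.        ,  0.        ]), 'eye': array([ 0.12367119, -1.0205267 ,  1.02460698]), 'attitude': array([ 0.83128967, -0.01387281, -0.4172627 ])}
wrist {'fx': 299.0969282147837, 'fy': 299.0969282147837, 'cx': 258.6901685898615, 'cy': 189.59980889378122, 'D': array([-0.07804444,  0.        ,  0.        ,  0.        ,  0.        ]), 'T_tool_cam': array([[ 4.38023156e-04,  2.99013073e-01, -9.54248914e-01,
         2.08690341e-02],
       [ 9.99999828e-01,  2.41771989e-04,  5.34782967e-04,
         7.82402959e-04],
       [ 3.90617757e-04, -9.54248984e-01, -2.99012915e-01,
        -8.18949292e-02],
       [ 0.00000000e+00,  0.00000000e+00,  0.00000000e+00,
         1.00000000e+00]])}
```

View pics/scene0.png

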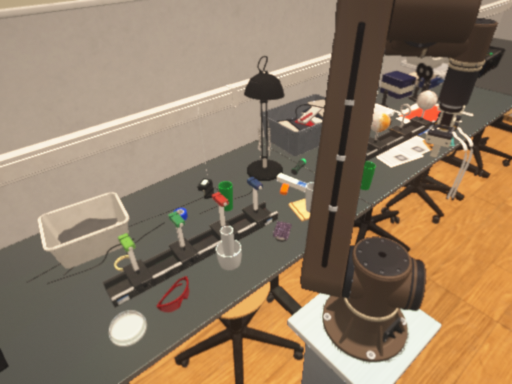

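View pics/side0.png

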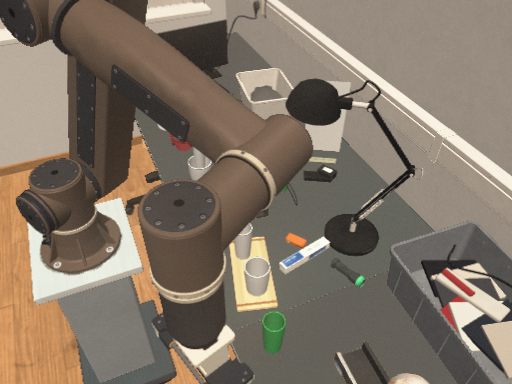

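View pics/wrist0.png

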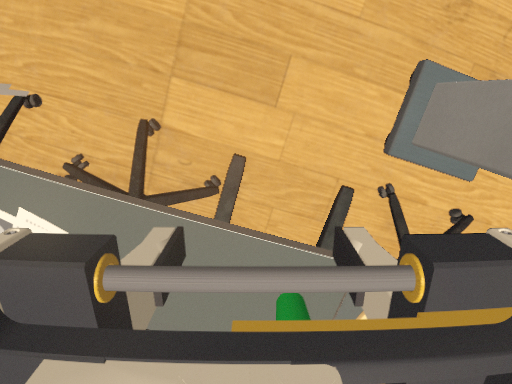

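```bash
cat >> h.py <<'E'
def campose(n,st=None):
    c=viewer.camera_info(n)
    if n!='wrist':
        return c,Ro.from_euler('xyz',c['attitude']).as_matrix(),np.array(c['eye'])
    T=np.array(c['T_tool_cam']); R=Ro.from_euler('xyz',st['ee_rot']).as_matrix()
    return c,R@T[:3,:3],R@T[:3,3]+np.array(st['eef_pos'])
def proj(n,P,st=None):
    c,R,e=campose(n,st); P=np.atleast_2d(P)
    p=(P-e)@R; p=p*[1,-1,-1]
    K=np.array([[c['fx'],0,c['cx']],[0,c['fy'],c['cy']],[0,0,1.]])
    return cv2.projectPoints(p.reshape(-1,1,3),np.zeros(3),np.zeros(3),K,np.array(c['D']))[0].reshape(-1,2)
def ray(n,uv,z,st=None):
    c,R,e=campose(n,st)
    K=np.array([[c['fx'],0,c['cx']],[0,c['fy'],c['cy']],[0,0,1.]])
    u=cv2.undistortPoints(np.array(uv,float).reshape(-1,1,2),K,np.array(c['D'])).reshape(-1,2)
    d=np.c_[u[:,0],-u[:,1],-np.ones(len(u))]@R.T
    return e+d*((z-e[2])/d[:,2])[:,None]
def crop(im,x0,y0,x1,y1,k,f):
    cv2.imwrite('pics/'+f,cv2.resize(im[y0:y1,x0:x1],None,fx=k,fy=k,interpolation=cv2.INTER_CUBIC))
E
python3 - <<'E'
from h import *
a=cv2.imread('pics/scene0.png');b=cv2.imread('pics/side0.png')
crop(a,90,160,330,340,3,'sc0c.png'); crop(b,150,120,350,320,3,'si0c.png')
print(campose('scene')[1],campose('side')[1])
print(ray('scene',[[229,260]],0),ray('side',[[257,285],[245,255]],0.012))
E
```

```text
[[-0.65078854  0.45307576 -0.60925909]
 [-0.75900601 -0.40893304  0.50663957]
 [-0.01960006  0.79214653  0.61001616]] [[ 0.91411371  0.26374434 -0.30795299]
 [-0.40522053  0.62025548 -0.67162449]
 [ 0.01387237  0.73873003  0.67385866]]
[[0.44295903 0.1502606  0.        ]] [[ 0.42769027 -0.36285996  0.012     ]
 [ 0.43822627 -0.2511665   0.012     ]]
```

View pics/sc0c.png

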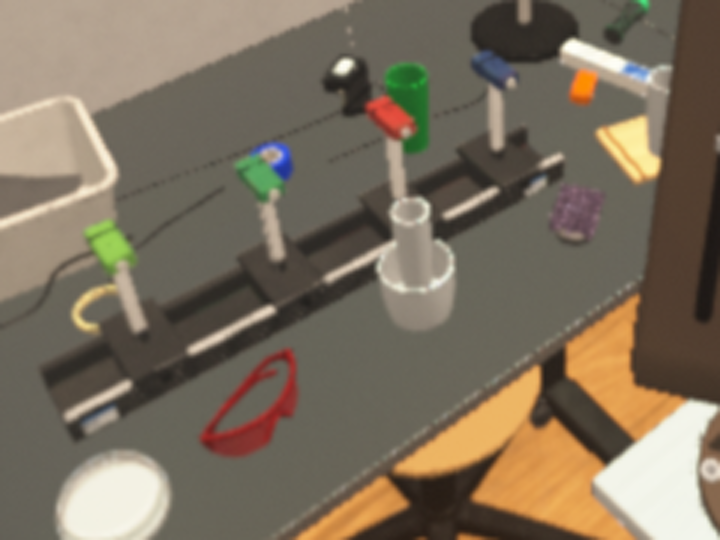

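View pics/si0c.png

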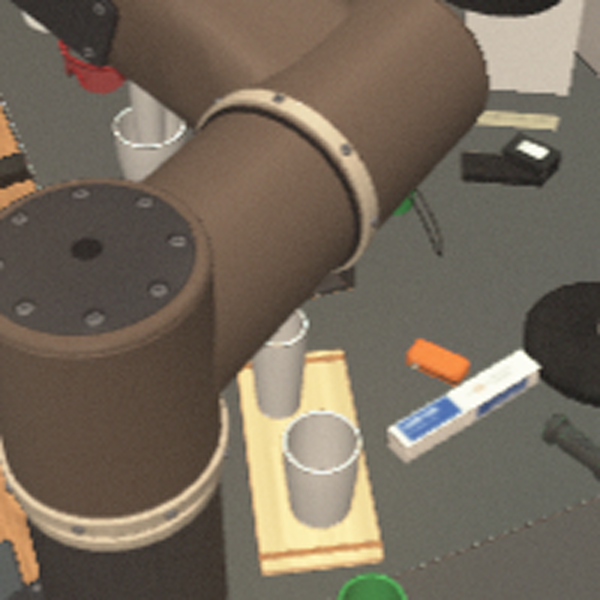

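```bash
python3 - <<'E'
from h import *
s=status.get_state()
R=Ro.from_euler('xyz',s['ee_rot']).as_matrix(); print(R.round(3))
def sc(p): return [[p[0]/3+90-.33,p[1]/3+160-.33]]
def si(p): return [[p[0]/3+150-.33,p[1]/3+120-.33]]
for n,p,z in [('A',(416.5,268),.07),('Al',(377,268),.07),('Ar',(456,268),.07),('D',(410.5,212),.148),('Dl',(391,212),.148),('Dr',(430,212),.148)]: print(n,ray('scene',sc(p),z).round(4))
for n,p,z in [('B',(322,442),.104),('Bl',(284,442),.104),('Br',(361,442),.104),('A',(150,129),.07)
 ,('bd1',(240,363),.012),('bd2',(344,352),.012),('bd3',(383,556),.012),('bd4',(262,570),.012),
 ('Cr',(307,328),.126),('Cfoot',(280,416),.012)]: print(n,ray('side',si(p),z).round(4))
for n,p in [('cry',(575,225)),('cryR',(605,210)),('railR',(565,165)),('railL',(75,435)),('rail mid',(400,270)),('glR',(298,400)),('glb',(240,455)),('edge',(640,290)),('edge',(300,520)),('pad',(650,165))]: print(n,ray('scene',sc(p),0).round(3))
E
```

```text
[[-0.    -0.285  0.959]
 [ 0.001  0.959  0.285]
 [-1.     0.001 -0.   ]]
A [[0.4283 0.1567 0.07  ]]
Al [[0.4569 0.1889 0.07  ]]
Ar [[0.3996 0.1246 0.07  ]]
D [[0.4332 0.1536 0.148 ]]
Dl [[0.4468 0.1688 0.148 ]]
Dr [[0.4195 0.1383 0.148 ]]
B [[ 0.423  -0.3707  0.104 ]]
Bl [[ 0.3925 -0.3576  0.104 ]]
Br [[ 0.4543 -0.3841  0.104 ]]
A [[0.4338 0.1454 0.07  ]]
bd1 [[ 0.4169 -0.1811  0.012 ]]
bd2 [[ 0.5202 -0.2092  0.012 ]]
bd3 [[ 0.4516 -0.4433  0.012 ]]
bd4 [[ 0.3474 -0.4138  0.012 ]]
Cr [[ 0.4563 -0.2601  0.126 ]]
Cfoot [[ 0.428  -0.2604  0.012 ]]
cry [[ 0.414 -0.068  0.   ]]
cryR [[ 0.408 -0.114  0.   ]]
railR [[ 0.504 -0.135  0.   ]]
railL [[0.53  0.516 0.   ]]
rail mid [[0.496 0.137 0.   ]]
glR [[0.417 0.325 0.   ]]
glb [[ 0.398  0.402 -0.   ]]
edge [[ 0.287 -0.05   0.   ]]
edge [[0.299 0.394 0.   ]]
pad [[ 0.43  -0.218  0.   ]]
```

Emit:
{"api": "apply_moves", "payload": {"commands": [{"dx":38,"dy":46,"dz":6,"spin":-3.3,"hand":0},{"dx":38,"dy":46,"dz":6,"spin":-3.3,"hand":0},{"dx":38,"dy":46,"dz":6,"spin":-3.3,"hand":0},{"dx":38,"dy":46,"dz":6,"spin":-3.3,"hand":0},{"dx":38,"dy":46,"dz":6,"spin":-3.3,"hand":0}], "grip_force": 25}}

```text
t: 0.78
eef_pos: [0.3831, -0.4153, 0.4348]
ee_rot: [1.892, 1.571, 1.891]
force: [2.0, -0.3, 0.6]
width: 0.0876
```

Emit:
{"api": "apply_moves", "payload": {"commands": [{"dx":20,"dy":58,"hand":0},{"dx":20,"dy":40,"hand":0},{"dx":0,"dy":0,"hand":0},{"dx":0,"dy":0,"hand":0},{"dx":0,"dy":0,"hand":0}]}}

```text
invalid input at $.commands[0]: expected keys dx, dy, dz, spin, hand
```

```bash
python3 - <<'E'
from h import *
import json
s=status.get_state(); print(s['t'],s['eef_pos'],s['ee_rot'],s['qd'],s['force'])
json.dump({k:np.array(s[k]).tolist() for k in s},open('st1.json','w'))
R=Ro.from_euler('xyz',s['ee_rot']).as_matrix(); print(R.round(3))
im=save('wrist','w1.png'); crop(im,0,0,512,384,1.5,'w1b.png')
save('scene','s1.png')
E
```

```text
0.775 [ 0.38307871 -0.41534573  0.43478489] [1.89183786 1.57071294 1.89067124] [ 8.78822327e-01 -1.71862713e-01 -1.01710122e-01  1.23465160e-03
 -6.70025170e-02 -1.32809328e+00] [ 2.03968261 -0.30580085  0.61672565]
[[-0.     0.001  1.   ]
 [ 0.     1.    -0.001]
 [-1.     0.    -0.   ]]
```

View pics/w1b.png

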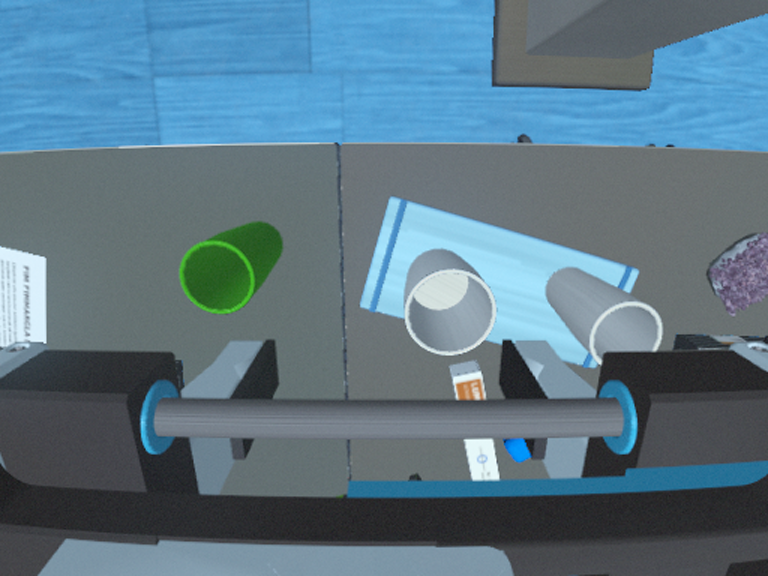

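View pics/s1.png

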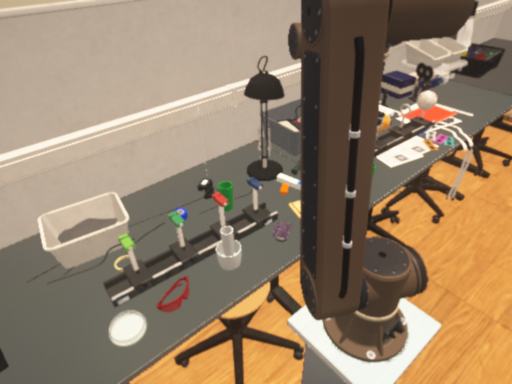

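```bash
python3 - <<'E'
from h import *
import json
s=json.load(open('st1.json'))
def w(p): return [[(p[0]+.5)/1.5-.5,(p[1]+.5)/1.5-.5]]
for n,p,z in [('B',(450,313),.104),('Bl',(406,311),.104),('Br',(495,315),.104),('C',(627,336),.126),('Cl',(591,336),.126),('Cr',(661,336),.126),('cryL',(708,275),.01),('cryfoot',(735,312),.0),('bdTL',(393,197),.012),('bdTR',(638,268),.012),('bdBR',(593,366),.012),('bdBL',(361,306),.012)]: print(n,ray('wrist',w(p),z,s).round(4))
E
```

```text
B [[ 0.4202 -0.3693  0.104 ]]
Bl [[ 0.4185 -0.4019  0.104 ]]
Br [[ 0.4219 -0.3357  0.104 ]]
C [[ 0.43   -0.2442  0.126 ]]
Cl [[ 0.4297 -0.271   0.126 ]]
Cr [[ 0.4303 -0.2183  0.126 ]]
cryL [[ 0.4181 -0.102   0.01  ]]
cryfoot [[ 0.4611 -0.0542  0.    ]]
bdTL [[ 0.3455 -0.4107  0.012 ]]
bdTR [[ 0.4107 -0.1773  0.012 ]]
bdBR [[ 0.5139 -0.2071  0.012 ]]
bdBL [[ 0.4483 -0.4411  0.012 ]]
```

Emit:
{"api": "apply_moves", "payload": {"commands": [{"dx":20,"dy":58,"dz":0,"spin":0,"hand":0},{"dx":20,"dy":58,"dz":0,"spin":0,"hand":0},{"dx":0,"dy":60,"dz":0,"spin":0,"hand":0},{"dx":0,"dy":60,"dz":0,"spin":0,"hand":0},{"dx":0,"dy":60,"dz":0,"spin":0,"hand":0}]}}

```text
t: 1.5
eef_pos: [0.4217, -0.1196, 0.4346]
ee_rot: [0.164, 1.571, 0.164]
force: [1.9, -0.3, 0.6]
width: 0.0876
```

```bash
python3 - <<'E'
from h import *
import json
s=status.get_state(); print(s['t'],s['eef_pos'])
json.dump({k:np.array(s[k]).tolist() for k in s},open('st2.json','w'))
im=save('wrist','w2.png'); crop(im[:,:,::-1],0,0,512,384,1.5,'w2b.png')
E
```

```text
1.5 [ 0.4217435  -0.11959714  0.43463183]
```

View pics/w2b.png

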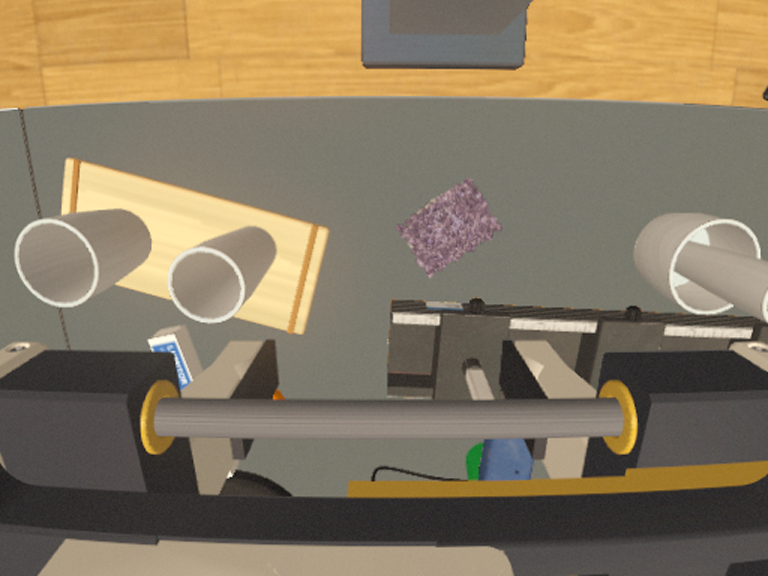

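```bash
python3 - <<'E'
from h import *
import json
s=json.load(open('st2.json'))
def w(p): return [[(p[0]+.5)/1.5-.5,(p[1]+.5)/1.5-.5]]
for n,p,z in [('C',(207,285),.126),('Cl',(170,285),.126),('Cr',(244,285),.126),('B',(57,262),.104),('A',(716,266),.07),('cryR',(502,228),.02),('crybot',(430,277),.02),('crytop',(470,180),.02),('cryl',(398,230),.02),('railfront',(440,303),.0),('rail',(600,312),.05),('rail',(440,303),.05)]: print(n,ray('wrist',w(p),z,s).round(4))
E
```

```text
C [[ 0.4302 -0.2427  0.126 ]]
Cl [[ 0.4302 -0.2688  0.126 ]]
Cr [[ 0.4302 -0.217   0.126 ]]
B [[ 0.4191 -0.3667  0.104 ]]
A [[0.4312 0.1528 0.07  ]]
cryR [[ 0.4103 -0.018   0.02  ]]
crybot [[ 0.4558 -0.081   0.02  ]]
crytop [[ 0.3686 -0.0487  0.02  ]]
cryl [[ 0.4124 -0.1106  0.02  ]]
railfront [[ 0.4883 -0.0685  0.    ]]
rail [[0.479  0.0677 0.05  ]]
rail [[ 0.4703 -0.0746  0.05  ]]
```

Emit:
{"api": "apply_moves", "payload": {"commands": [{"dx":3,"dy":60,"dz":0,"spin":0,"hand":0},{"dx":3,"dy":60,"dz":0,"spin":0,"hand":0},{"dx":2,"dy":60,"dz":0,"spin":0,"hand":0},{"dx":0,"dy":60,"dz":0,"spin":0,"hand":0},{"dx":0,"dy":31,"dz":0,"spin":0,"hand":0}]}}

```text
t: 2.17
eef_pos: [0.43, 0.1522, 0.4346]
ee_rot: [1.926, 1.571, 1.929]
force: [1.0, -1.3, -0.0]
width: 0.0873
```

```bash
python3 - <<'E'
from h import *
import json
s=status.get_state(); print(s['t'],s['eef_pos'])
json.dump({k:np.array(s[k]).tolist() for k in s},open('st3.json','w'))
im=save('wrist','w3.png'); crop(im[:,:,::-1],0,0,512,384,1.5,'w3b.png')
E
```

```text
2.175 [0.42998423 0.15220705 0.43456512]
```

View pics/w3b.png

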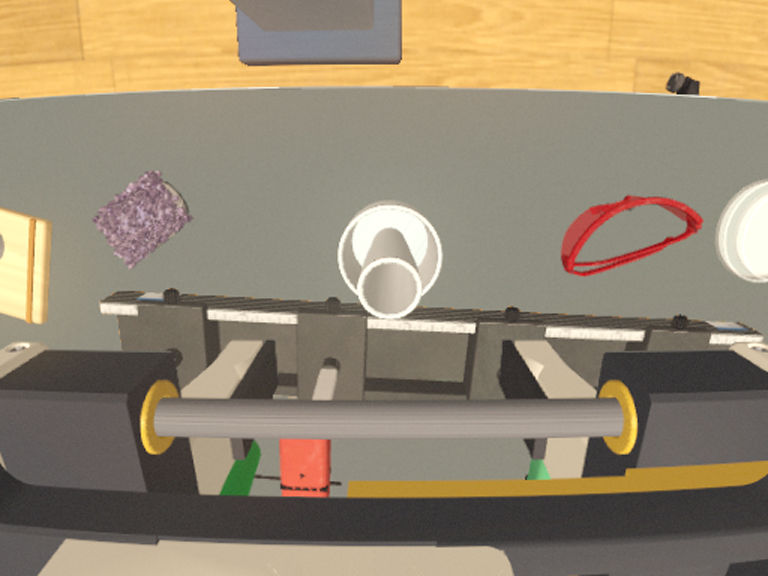

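```bash
python3 - <<'E'
from h import *
import json
s=json.load(open('st3.json'))
def w(p): return [[(p[0]+.5)/1.5-.5,(p[1]+.5)/1.5-.5]]
for n,p,z in [('A',(390,255),.07),('Al',(338,255),.07),('Ar',(441,255),.07),('At',(390,203),.07),('D',(390,288),.148),('Dl',(358,288),.148),('Dr',(422,288),.148),('Dt',(390,258),.148),('Db',(390,318),.148),('cryR',(190,215),.02),('rail',(400,312),.055),('rail',(150,293),.055),('rail',(700,326),.055),('redpost',(325,368),.06),('redclip',(330,440),.19),('gl',(562,250),.02)]: print(n,ray('wrist',w(p),z,s).round(4))
E
```

```text
A [[0.4312 0.154  0.07  ]]
Al [[0.4313 0.113  0.07  ]]
Ar [[0.431  0.1942 0.07  ]]
At [[0.3905 0.1538 0.07  ]]
D [[0.4334 0.1537 0.148 ]]
Dl [[0.4334 0.1338 0.148 ]]
Dr [[0.4333 0.1737 0.148 ]]
Dt [[0.4142 0.1537 0.148 ]]
Db [[0.4534 0.1538 0.148 ]]
cryR [[ 0.4067 -0.0244  0.02  ]]
rail [[0.4848 0.1628 0.055 ]]
rail [[ 0.4684 -0.0529  0.055 ]]
rail [[0.4986 0.4338 0.055 ]]
redpost [[0.5359 0.0971 0.06  ]]
redclip [[0.5147 0.1183 0.19  ]]
gl [[0.4379 0.3105 0.02  ]]
```

Emit:
{"api": "apply_moves", "payload": {"commands": [{"dx":3,"dy":1.5,"dz":-40,"spin":-3.5,"hand":0},{"dx":0,"dy":0,"dz":-50,"spin":0,"hand":0},{"dx":0,"dy":0,"dz":-35,"spin":0,"hand":0},{"dx":0,"dy":0,"dz":-12,"spin":0,"hand":0},{"dx":0,"dy":0,"dz":0,"spin":0,"hand":0}]}}

```text
t: 2.85
eef_pos: [0.4335, 0.1513, 0.2977]
ee_rot: [-2.091, 1.57, -2.151]
force: [0.2, 0.1, 0.5]
width: 0.0877
```

Emit:
{"api": "apply_moves", "payload": {"commands": [{"dx":0,"dy":0,"dz":0,"spin":0,"hand":0.7},{"dx":0,"dy":0,"dz":0,"spin":0,"hand":0.7},{"dx":0,"dy":0,"dz":0,"spin":0,"hand":0.7},{"dx":0,"dy":0,"dz":0,"spin":0,"hand":0.7},{"dx":0,"dy":0,"dz":0,"spin":0,"hand":0.7}], "grip_force": 20}}

```text
t: 3.48
eef_pos: [0.4332, 0.1515, 0.2978]
ee_rot: [0.717, 1.571, 0.656]
force: [-0.8, 0.9, 0.2]
width: 0.0429
```

```bash
python3 - <<'E'
from h import *
s=status.get_state(); print(s['t'],s['eef_pos'],s['width'],s['force'],s['moment'])
im=save('wrist','w4.png'); crop(im[:,:,::-1],0,0,512,384,1.5,'w4b.png')
E
```

```text
3.475 [0.43319671 0.15149216 0.29778504] 0.04293776671076498 [-0.84655511  0.93218446  0.24610612] [ 0.10450706 -0.01342499 -0.00181266]
```

View pics/w4b.png

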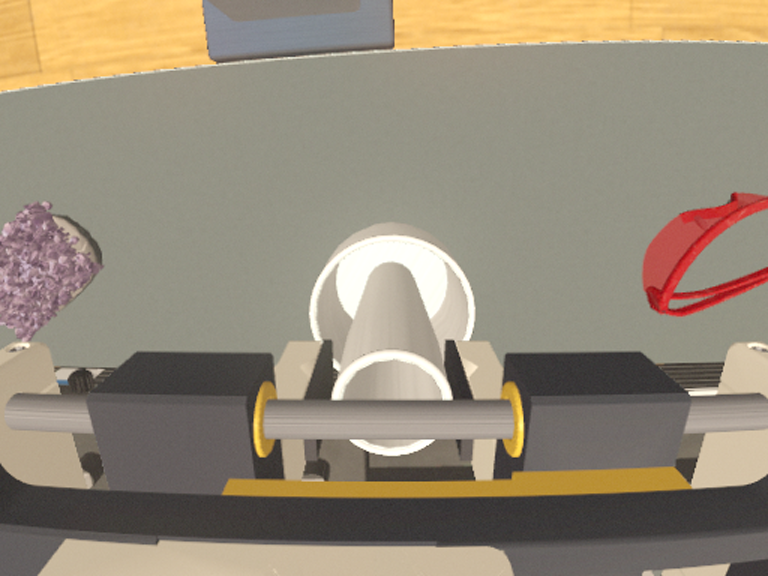

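Emit:
{"api": "apply_moves", "payload": {"commands": [{"dx":0,"dy":0,"dz":0,"spin":0,"hand":0.7},{"dx":0,"dy":0,"dz":0,"spin":0,"hand":0.7},{"dx":0,"dy":0,"dz":0,"spin":0,"hand":0.7},{"dx":0,"dy":0,"dz":4,"spin":0,"hand":0.7},{"dx":0,"dy":0,"dz":4,"spin":0,"hand":0.7}]}}

```text
t: 4.15
eef_pos: [0.4331, 0.1514, 0.3058]
ee_rot: [-2.362, 1.57, -2.422]
force: [-0.6, 0.3, -1.2]
width: 0.0396
```

Emit:
{"api": "apply_moves", "payload": {"commands": [{"dx":0,"dy":0,"dz":15,"spin":0,"hand":0.7},{"dx":0,"dy":0,"dz":20,"spin":0,"hand":0.7},{"dx":0,"dy":0,"dz":20,"spin":0,"hand":0.7},{"dx":0,"dy":0,"dz":20,"spin":0,"hand":0.7},{"dx":0,"dy":0,"dz":10,"spin":0,"hand":0.7}]}}

```text
t: 4.78
eef_pos: [0.4333, 0.1515, 0.3918]
ee_rot: [0.781, 1.569, 0.721]
force: [-0.8, 0.1, -1.2]
width: 0.0399
```

```bash
python3 - <<'E'
from h import *
s=status.get_state(); print(s['t'],s['eef_pos'],s['width'],s['force'],s['moment'])
im=save('wrist','w5.png'); crop(im[:,:,::-1],0,0,512,384,1.5,'w5b.png')
im=save('scene','s5.png'); crop(im[:,:,::-1],130,140,330,320,3,'s5b.png')
E
```

```text
4.775 [0.43328371 0.15150707 0.39182678] 0.03992758685174694 [-0.81333651  0.14625763 -1.19888368] [0.01454581 0.02368084 0.02662062]
```

View pics/w5b.png

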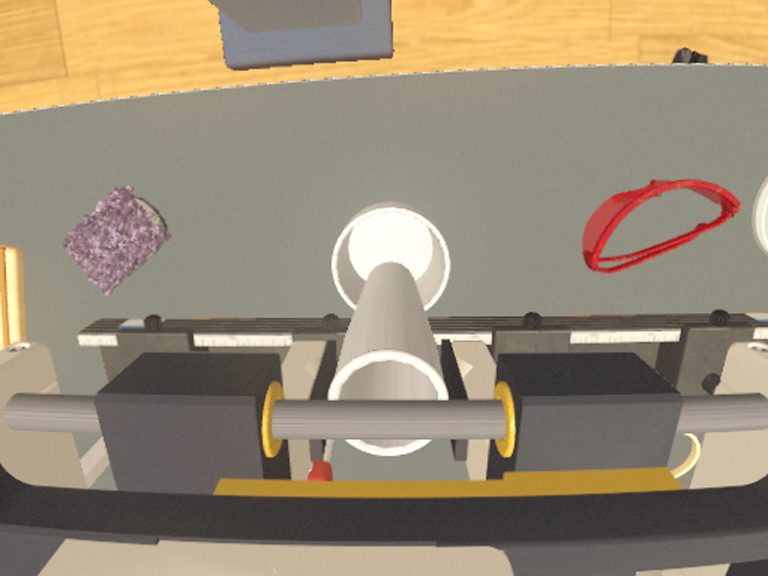

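View pics/s5b.png

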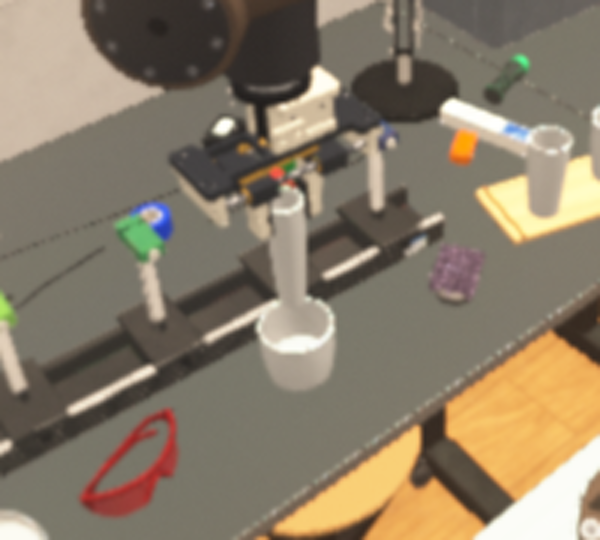

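Emit:
{"api": "apply_moves", "payload": {"commands": [{"dx":-5,"dy":-30,"dz":0,"spin":0,"hand":0.7},{"dx":-8,"dy":-45,"dz":0,"spin":0,"hand":0.7},{"dx":-5,"dy":-36,"dz":0,"spin":0,"hand":0.7},{"dx":0,"dy":-10,"dz":0,"spin":0,"hand":0.7},{"dx":0,"dy":0,"dz":-25,"spin":0,"hand":0.7}]}}

```text
t: 5.5
eef_pos: [0.4157, 0.0301, 0.3662]
ee_rot: [0.502, 1.568, 0.441]
force: [0.9, 0.1, -2.6]
width: 0.0399
```

Emit:
{"api": "apply_moves", "payload": {"commands": [{"dx":0,"dy":0,"dz":-35,"spin":0,"hand":0.7},{"dx":0,"dy":0,"dz":-25,"spin":0,"hand":0.7},{"dx":0,"dy":0,"dz":-12,"spin":0,"hand":0.7},{"dx":0,"dy":0,"dz":-4,"spin":0,"hand":0.7},{"dx":0,"dy":0,"dz":-2,"spin":0,"hand":0.7}]}}

```text
t: 6.12
eef_pos: [0.4156, 0.0307, 0.288]
ee_rot: [0.356, 1.57, 0.296]
force: [-0.3, -0.0, -1.0]
width: 0.0399
```

Emit:
{"api": "apply_moves", "payload": {"commands": [{"dx":0,"dy":0,"dz":-1,"spin":0,"hand":0.7},{"dx":0,"dy":0,"dz":-1,"spin":0,"hand":0.7},{"dx":0,"dy":0,"dz":-1,"spin":0,"hand":0.7},{"dx":0,"dy":0,"dz":0,"spin":0,"hand":0.7},{"dx":0,"dy":0,"dz":0,"spin":0,"hand":0.7}]}}

```text
t: 6.75
eef_pos: [0.4158, 0.0307, 0.2856]
ee_rot: [0.307, 1.569, 0.248]
force: [-1.6, -0.6, 5.6]
width: 0.0398
```

Emit:
{"api": "apply_moves", "payload": {"commands": [{"dx":0,"dy":0,"dz":0,"spin":0,"hand":0.4},{"dx":0,"dy":0,"dz":0,"spin":0,"hand":0.2},{"dx":0,"dy":0,"dz":0,"spin":0,"hand":0},{"dx":0,"dy":0,"dz":0,"spin":0,"hand":0},{"dx":0,"dy":0,"dz":15,"spin":0,"hand":0}]}}

```text
t: 7.38
eef_pos: [0.4148, 0.0303, 0.299]
ee_rot: [-2.62, 1.568, -2.68]
force: [-0.2, 0.0, 0.1]
width: 0.0839
```

Emit:
{"api": "apply_moves", "payload": {"commands": [{"dx":0,"dy":0,"dz":40,"spin":0,"hand":0},{"dx":0,"dy":0,"dz":50,"spin":0,"hand":0},{"dx":0,"dy":-40,"dz":15,"spin":0,"hand":0},{"dx":0,"dy":-60,"dz":0,"spin":0,"hand":0},{"dx":0,"dy":-60,"dz":0,"spin":0,"hand":0}]}}

```text
t: 8.0
eef_pos: [0.4149, -0.1309, 0.4052]
ee_rot: [0.217, 1.569, 0.158]
force: [0.4, 0.5, -0.4]
width: 0.0874
```

```bash
python3 - <<'E'
from h import *
s=status.get_state(); print(s['t'],s['eef_pos'],s['width'],s['force'],s['moment'])
im=save('wrist','w6.png'); crop(im[:,:,::-1],0,0,512,384,1.5,'w6b.png')
im=save('scene','s6.png'); crop(im[:,:,::-1],130,140,330,320,3,'s6b.png')
E
```

```text
8.0 [ 0.41493801 -0.13088745  0.40524935] 0.08737243979730644 [ 0.4181297   0.51425767 -0.38339857] [ 0.0550555  -0.22121714  0.00911254]
```

View pics/w6b.png

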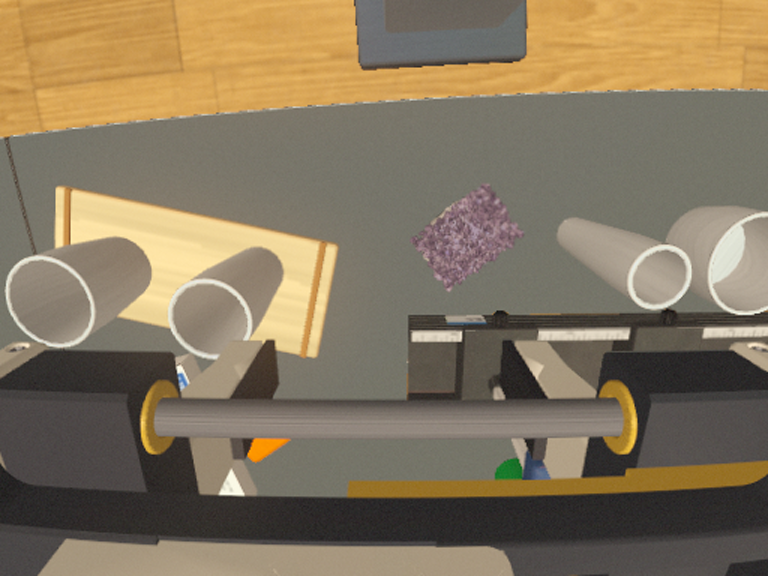

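View pics/s6b.png

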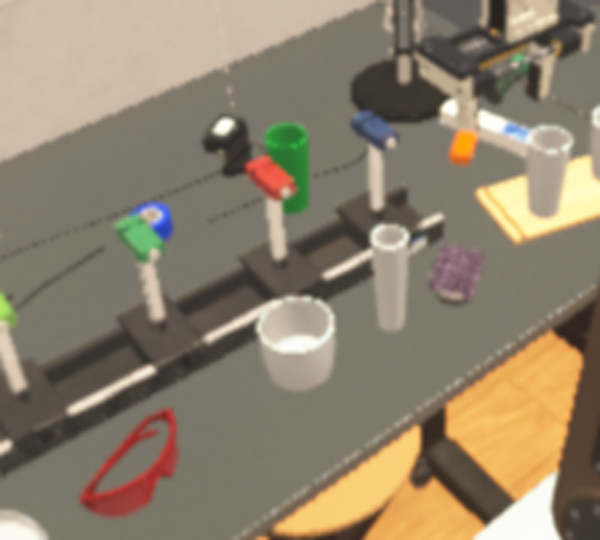

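Emit:
{"api": "apply_moves", "payload": {"commands": [{"dx":0,"dy":-60,"dz":0,"spin":0,"hand":0},{"dx":0,"dy":-60,"dz":0,"spin":0,"hand":0},{"dx":3,"dy":-60,"dz":0,"spin":0,"hand":0},{"dx":2,"dy":-57,"dz":0,"spin":0,"hand":0},{"dx":0,"dy":0,"dz":0,"spin":0,"hand":0}]}}

```text
t: 8.72
eef_pos: [0.4201, -0.3694, 0.4033]
ee_rot: [2.984, 1.569, 2.92]
force: [-0.9, 0.9, -0.7]
width: 0.0876
```

```bash
python3 - <<'E'
from h import *
import json
s=status.get_state(); print(s['t'],s['eef_pos'],s['width'],s['force'],s['moment'])
json.dump({k:np.array(s[k]).tolist() for k in s},open('st7.json','w'))
im=save('wrist','w7.png'); crop(im[:,:,::-1],0,0,512,384,1.5,'w7b.png')
E
```

```text
8.725 [ 0.42013079 -0.36942596  0.40331425] 0.08759723491565813 [-0.94461374  0.91529834 -0.67153085] [0.11669088 0.02285526 0.00762257]
```

View pics/w7b.png

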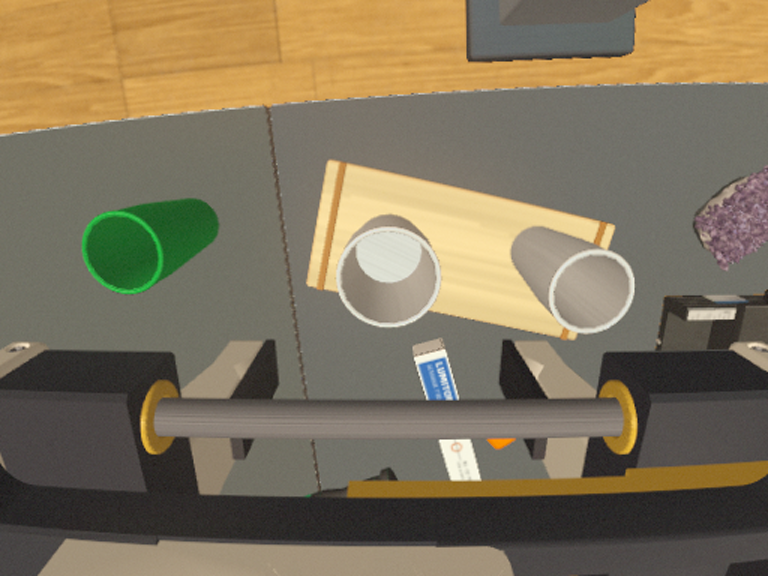

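```bash
python3 - <<'E'
from h import *
import json
s=json.load(open('st7.json'))
def w(p): return [[(p[0]+.5)/1.5-.5,(p[1]+.5)/1.5-.5]]
for n,p,z in [('B',(389,276),.104),('Bl',(338,276),.104),('Br',(440,276),.104),('Bt',(389,227),.104),('Bb',(389,325),.104),('Cl',(550,290),.126),('Cr',(633,290),.126),('Ct',(592,249),.126),('Cb',(592,332),.126)]: print(n,ray('wrist',w(p),z,s).round(4))
E
```

```text
B [[ 0.4189 -0.3684  0.104 ]]
Bl [[ 0.4167 -0.4013  0.104 ]]
Br [[ 0.421  -0.3355  0.104 ]]
Bt [[ 0.387  -0.3664  0.104 ]]
Bb [[ 0.4529 -0.3706  0.104 ]]
Cl [[ 0.4276 -0.271   0.126 ]]
Cr [[ 0.4311 -0.2185  0.126 ]]
Ct [[ 0.4035 -0.2465  0.126 ]]
Cb [[ 0.4574 -0.2426  0.126 ]]
```

Emit:
{"api": "apply_moves", "payload": {"commands": [{"dx":-1,"dy":1,"dz":-50,"spin":0,"hand":0},{"dx":0,"dy":0,"dz":-50,"spin":0,"hand":0},{"dx":0,"dy":0,"dz":-35,"spin":0,"hand":0},{"dx":0,"dy":0,"dz":-12,"spin":0,"hand":0},{"dx":0,"dy":0,"dz":0,"spin":0,"hand":0.4}]}}

```text
t: 9.4
eef_pos: [0.4196, -0.3649, 0.2579]
ee_rot: [3.096, 1.57, 3.037]
force: [0.9, -0.2, 0.5]
width: 0.0823
```

Emit:
{"api": "apply_moves", "payload": {"commands": [{"dx":0,"dy":0,"dz":0,"spin":0,"hand":0.4},{"dx":0,"dy":0,"dz":0,"spin":0,"hand":0.4},{"dx":0,"dy":0,"dz":0,"spin":0,"hand":0.4},{"dx":0,"dy":0,"dz":0,"spin":0,"hand":0.4},{"dx":0,"dy":0,"dz":0,"spin":0,"hand":0.4}]}}

```text
t: 10.02
eef_pos: [0.4199, -0.3659, 0.2593]
ee_rot: [-0.393, 1.567, -0.453]
force: [0.7, 0.1, 7.3]
width: 0.0681
```

```bash
python3 - <<'E'
from h import *
s=status.get_state(); print(s['t'],s['eef_pos'],s['width'],s['force'],s['moment'])
im=save('side','d8.png'); crop(im[:,:,::-1],150,120,350,320,3,'d8b.png')
E
```

```text
10.025 [ 0.41992117 -0.36586679  0.25927751] 0.06813738904184502 [0.65472736 0.0961395  7.26294888] [ 0.50146887 -0.20267884 -0.08838966]
```

View pics/d8b.png

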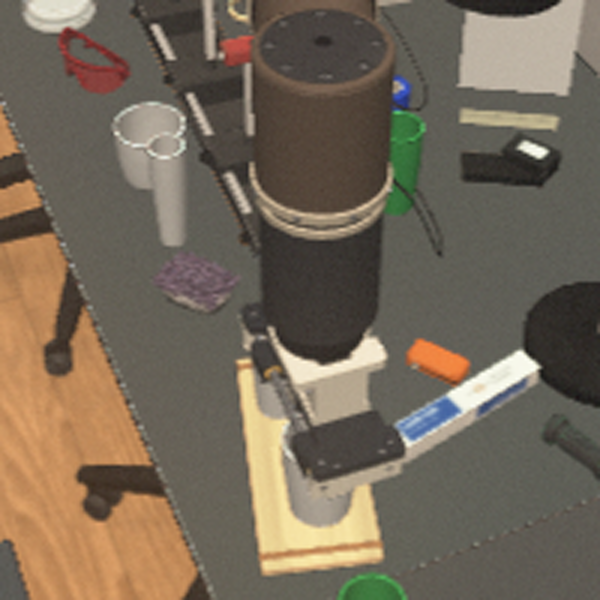

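Emit:
{"api": "apply_moves", "payload": {"commands": [{"dx":0,"dy":0,"dz":2,"spin":0,"hand":0.4},{"dx":0,"dy":0,"dz":5,"spin":0,"hand":0.4},{"dx":0,"dy":0,"dz":10,"spin":0,"hand":0.4},{"dx":0,"dy":0,"dz":10,"spin":0,"hand":0.4},{"dx":0,"dy":0,"dz":0,"spin":0,"hand":0.4}]}}

```text
t: 10.7
eef_pos: [0.4195, -0.3657, 0.2859]
ee_rot: [-0.374, 1.569, -0.434]
force: [-0.4, -0.1, -1.4]
width: 0.0683
```

```bash
python3 - <<'E'
from h import *
s=status.get_state(); print(s['t'],s['eef_pos'],s['ee_rot'],s['width'],s['force'],s['moment'])
im=save('wrist','w9.png'); crop(im[:,:,::-1],0,0,512,384,1.5,'w9b.png')
E
```

```text
10.7 [ 0.41954011 -0.36568517  0.2858688 ] [-0.37427759  1.56871425 -0.43441133] 0.06826154674766807 [-0.36734396 -0.08321024 -1.44090445] [-0.00516063 -0.02244158  0.04646719]
```

View pics/w9b.png

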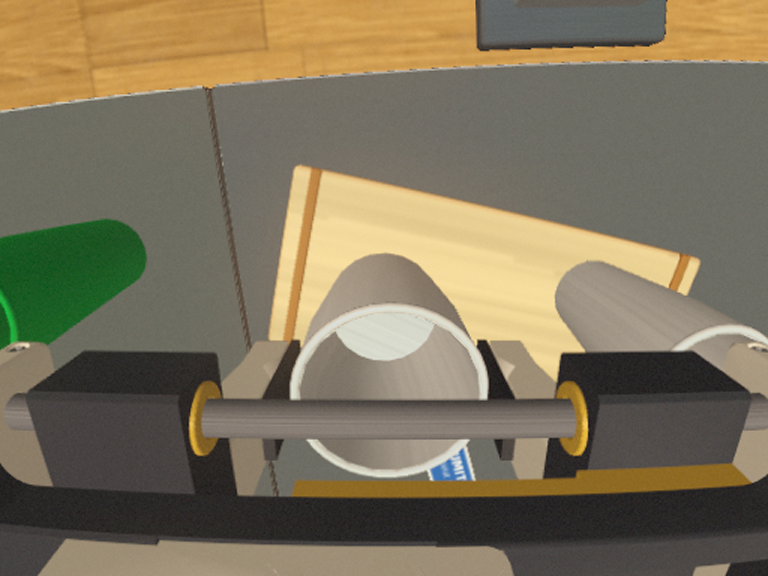

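```bash
cat >> h.py <<'E'
def w(p): return [[(p[0]+.5)/1.5-.5,(p[1]+.5)/1.5-.5]]
E
python3 - <<'E'
from h import *
s=status.get_state()
a=cv2.imread('pics/w9.png'); crop(a,180,180,340,330,5,'w9c.png')
for n,p,z in [('c',(389,390),.131),('l',(291,390),.131),('r',(488,390),.131),('t',(389,305),.131),('b',(389,476),.131)]: print(n,ray('wrist',w(p),z,s).round(4))
E
```

```text
c [[ 0.4165 -0.3647  0.131 ]]
l [[ 0.4147 -0.3979  0.131 ]]
r [[ 0.4187 -0.3312  0.131 ]]
t [[ 0.386  -0.3629  0.131 ]]
b [[ 0.4525 -0.3669  0.131 ]]
```

View pics/w9c.png

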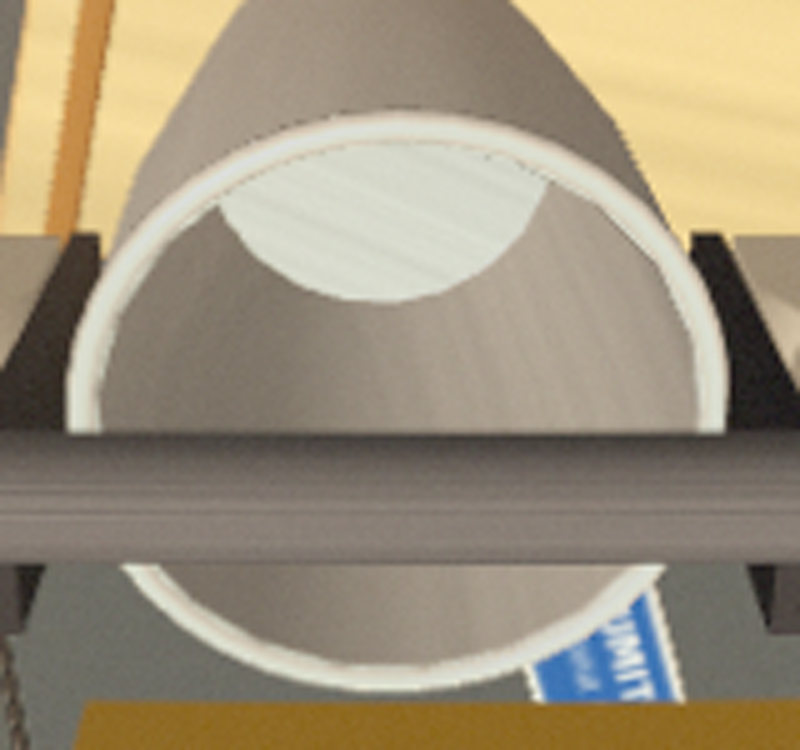

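Emit:
{"api": "apply_moves", "payload": {"commands": [{"dx":0,"dy":0,"dz":40,"spin":0,"hand":0.4},{"dx":0,"dy":0,"dz":50,"spin":0,"hand":0.4},{"dx":0,"dy":10,"dz":30,"spin":0,"hand":0.4},{"dx":0,"dy":45,"dz":0,"spin":0,"hand":0.4},{"dx":0,"dy":55,"dz":0,"spin":0,"hand":0.4}]}}

```text
t: 11.38
eef_pos: [0.419, -0.2548, 0.4045]
ee_rot: [1.243, 1.571, 1.181]
force: [1.3, 0.5, -1.1]
width: 0.0681
```

Emit:
{"api": "apply_moves", "payload": {"commands": [{"dx":2,"dy":55,"dz":0,"spin":0,"hand":0.4},{"dx":3,"dy":55,"dz":0,"spin":0,"hand":0.4},{"dx":3,"dy":55,"dz":0,"spin":0,"hand":0.4},{"dx":2,"dy":55,"dz":0,"spin":0,"hand":0.4},{"dx":2,"dy":55,"dz":0,"spin":0,"hand":0.4}]}}

```text
t: 12.0
eef_pos: [0.4307, 0.0212, 0.4046]
ee_rot: [0.891, 1.57, 0.831]
force: [1.5, 0.6, -0.6]
width: 0.0679
```

Emit:
{"api": "apply_moves", "payload": {"commands": [{"dx":0,"dy":55,"dz":0,"spin":0,"hand":0.4},{"dx":0,"dy":50,"dz":0,"spin":0,"hand":0.4},{"dx":0,"dy":20,"dz":0,"spin":0,"hand":0.4},{"dx":0,"dy":8,"dz":-20,"spin":0,"hand":0.4},{"dx":0,"dy":0,"dz":-25,"spin":0,"hand":0.4}]}}

```text
t: 12.62
eef_pos: [0.4312, 0.1529, 0.3592]
ee_rot: [0.926, 1.57, 0.867]
force: [-0.0, -0.8, -1.6]
width: 0.0684
```

```bash
python3 - <<'E'
from h import *
s=status.get_state(); print(s['t'],s['eef_pos'],s['ee_rot'],s['width'],s['force'],s['moment'])
im=save('wrist','w10.png'); crop(im[:,:,::-1],0,0,512,384,1.5,'w10b.png')
im=save('scene','s10.png'); crop(im[:,:,::-1],130,140,330,320,3,'s10b.png')
E
```

```text
12.625 [0.4311804  0.15291838 0.35919581] [0.92619898 1.57004794 0.8667399 ] 0.06838500946769058 [-0.0286593  -0.8294538  -1.55652932] [-0.0665344  -0.01066247  0.03682518]
```

View pics/w10b.png

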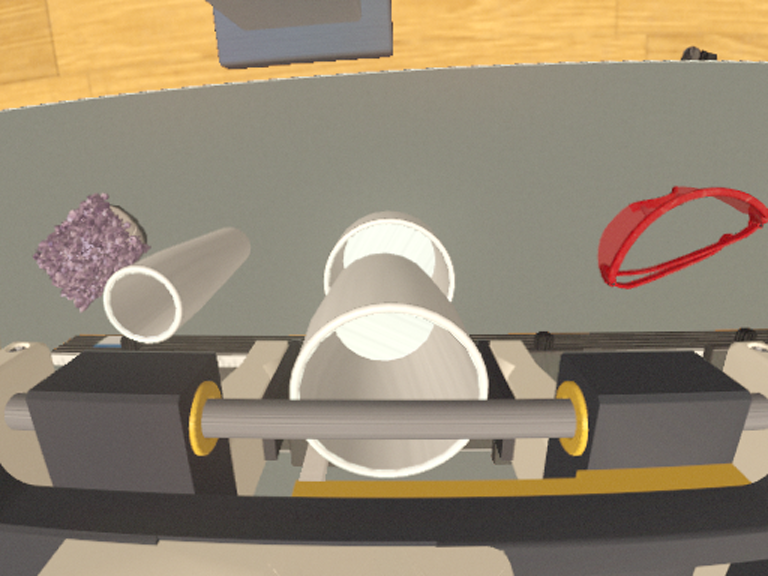

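View pics/s10b.png

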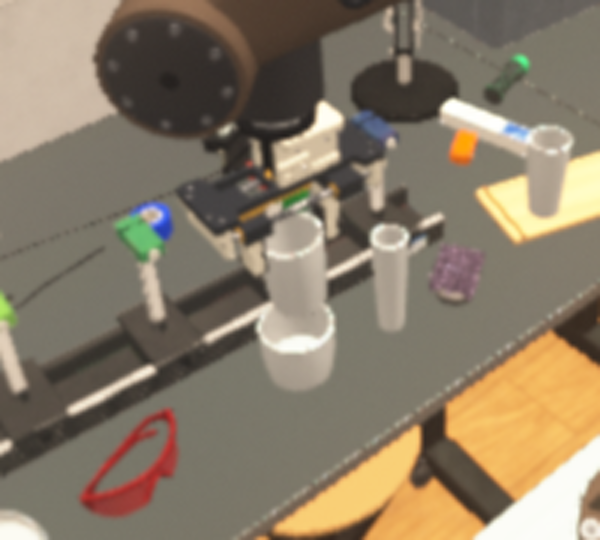

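```bash
python3 - <<'E'
from h import *
s=status.get_state()
for n,p,z in [('Al',(324,274),.07),('Ar',(455,274),.07),('At',(389,219),.07),('Bl',(291,390),.2),('Br',(488,390),.2),('Bt',(389,304),.2),('Bb',(389,477),.2)]: print(n,ray('wrist',w(p),z,s).round(4))
th=np.linspace(0,2*np.pi,100)
c=np.array([.4312,.154,.07])
print(proj('wrist',np.c_[c[0]+.041*np.cos(th),c[1]+.041*np.sin(th),0*th+.07],s).min(0)*1.5,proj('wrist',np.c_[c[0]+.041*np.cos(th),c[1]+.041*np.sin(th),0*th+.07],s).max(0)*1.5)
E
```

```text
Al [[0.4212 0.1119 0.07  ]]
Ar [[0.426  0.1928 0.07  ]]
At [[0.3896 0.1541 0.07  ]]
Bl [[0.4265 0.1181 0.2   ]]
Br [[0.4306 0.1863 0.2   ]]
Bt [[0.3969 0.1539 0.2   ]]
Bb [[0.4655 0.1498 0.2   ]]
[326.85113985 219.68963173] [458.45916658 345.5047087 ]
```

Emit:
{"api": "apply_moves", "payload": {"commands": [{"dx":0,"dy":1.5,"dz":-25,"spin":0,"hand":0.4},{"dx":0,"dy":0,"dz":-25,"spin":0,"hand":0.4},{"dx":0,"dy":0,"dz":-20,"spin":0,"hand":0.4},{"dx":0,"dy":0,"dz":-15,"spin":0,"hand":0.4},{"dx":0,"dy":0,"dz":-8,"spin":0,"hand":0.4}]}}

```text
t: 13.35
eef_pos: [0.4315, 0.1537, 0.2667]
ee_rot: [-1.842, 1.57, -1.903]
force: [-0.1, 0.1, -0.7]
width: 0.0681
```

Emit:
{"api": "apply_moves", "payload": {"commands": [{"dx":0,"dy":0,"dz":-4,"spin":0,"hand":0.4},{"dx":0,"dy":0,"dz":-2,"spin":0,"hand":0.4},{"dx":0,"dy":0,"dz":-1,"spin":0,"hand":0.4},{"dx":0,"dy":0,"dz":-1,"spin":0,"hand":0.4},{"dx":0,"dy":0,"dz":0,"spin":0,"hand":0.4}]}}

```text
t: 13.98
eef_pos: [0.4315, 0.1541, 0.2593]
ee_rot: [0.374, 1.57, 0.314]
force: [-0.5, -0.9, 4.5]
width: 0.068
```

Emit:
{"api": "apply_moves", "payload": {"commands": [{"dx":0,"dy":0,"dz":0,"spin":0,"hand":0.2},{"dx":0,"dy":0,"dz":0,"spin":0,"hand":0},{"dx":0,"dy":0,"dz":0,"spin":0,"hand":0},{"dx":0,"dy":0,"dz":0,"spin":0,"hand":0},{"dx":0,"dy":0,"dz":10,"spin":0,"hand":0}]}}

```text
t: 14.6
eef_pos: [0.431, 0.1538, 0.2684]
ee_rot: [-2.378, 1.569, -2.438]
force: [-0.7, -0.6, -0.6]
width: 0.0873
```

Emit:
{"api": "apply_moves", "payload": {"commands": [{"dx":0,"dy":0,"dz":30,"spin":0,"hand":0},{"dx":0,"dy":0,"dz":50,"spin":0,"hand":0},{"dx":0,"dy":0,"dz":50,"spin":0,"hand":0},{"dx":0,"dy":0,"dz":10,"spin":0,"hand":0},{"dx":0,"dy":0,"dz":0,"spin":0,"hand":0}]}}

```text
t: 15.22
eef_pos: [0.4311, 0.1539, 0.4094]
ee_rot: [0.938, 1.569, 0.878]
force: [-0.6, -0.6, -0.9]
width: 0.0879
```

```bash
python3 - <<'E'
from h import *
import json
s=status.get_state(); print(s['t'],s['eef_pos'],s['ee_rot'],s['width'],s['force'],s['moment'])
json.dump({k:np.array(s[k]).tolist() for k in s},open('st11.json','w'))
im=save('wrist','w11.png'); crop(im[:,:,::-1],0,0,512,384,1.5,'w11b.png')
im=save('scene','s11.png'); crop(im[:,:,::-1],130,140,330,320,3,'s11b.png')
E
```

```text
15.225 [0.43105245 0.15387433 0.40941901] [0.9383865  1.56879111 0.87804965] 0.08792588619989496 [-0.61336507 -0.56804795 -0.88193946] [-0.03607069 -0.00149899  0.00374736]
```

View pics/w11b.png

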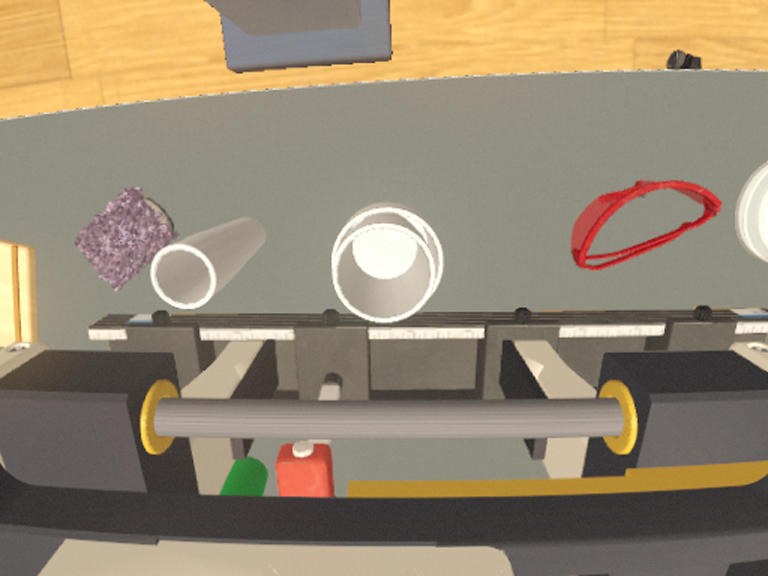

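View pics/s11b.png

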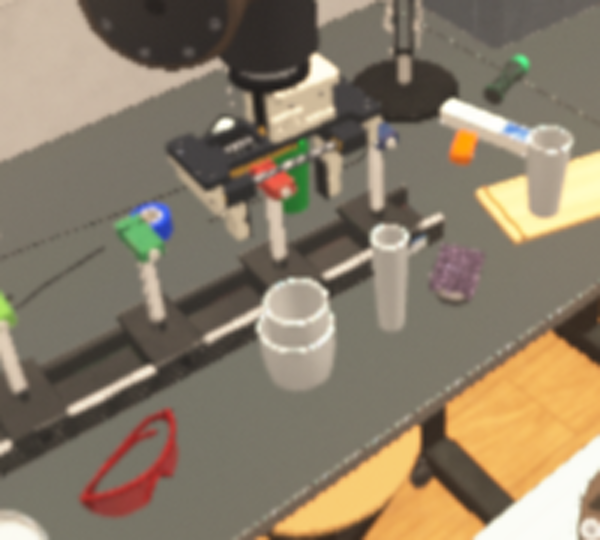

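```bash
python3 - <<'E'
from h import *
import json
s=json.load(open('st11.json'))
a=cv2.imread('pics/w11.png'); crop(a,210,125,310,225,6,'w11c.png')
th=np.linspace(0,2*np.pi,60)
im=cv2.resize(a[125:225,210:310],None,fx=6,fy=6,interpolation=cv2.INTER_CUBIC)
for n,p,z in [('Bl',(332,270),.104),('Br',(438,275),.104),('Bt',(387,224),.104),('Bb',(387,321),.104),('Al',(333,262),.07),('Ar',(442,262),.07),('At',(388,207),.07)]: print(n,ray('wrist',w(p),z,s).round(4))
E
```

```text
Bl [[0.4262 0.1179 0.104 ]]
Br [[0.4339 0.1875 0.104 ]]
Bt [[0.398  0.1559 0.104 ]]
Bb [[0.4644 0.1518 0.104 ]]
Al [[0.4294 0.1143 0.07  ]]
Ar [[0.4342 0.1941 0.07  ]]
At [[0.3917 0.157  0.07  ]]
```

View pics/w11c.png

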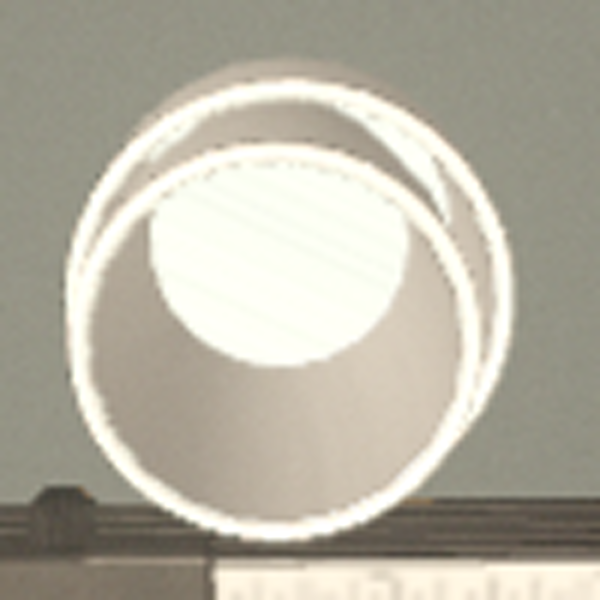

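```bash
python3 - <<'E'
from h import *
import json
from scipy.optimize import least_squares
s=json.load(open('st11.json'))
th=np.linspace(0,2*np.pi,721)
def ext(c,r):
    p=proj('wrist',np.c_[c[0]+r*np.cos(th),c[1]+r*np.sin(th),0*th+c[2]],s)
    return np.r_[p[:,0].min(),p[:,0].max(),p[:,1].min(),p[:,1].max()]
def meas(l,r,t,b): return np.array([210+(l+.5)/6-.5,210+(r+.5)/6-.5,125+(t+.5)/6-.5,125+(b+.5)/6-.5])
m=meas(69,483,142,541)
o=least_squares(lambda v:ext(v,.034)-m,[.43,.153,.104]);print('B',o.x,o.fun)
m=meas(67,515,78,541)[:3]
o=least_squares(lambda v:(ext([*v,.07],.041)[:3]-m),[.43,.153]);print('A',o.x,o.fun)
E
```

```text
B [0.43064069 0.15170139 0.10571012] [-0.04089606  0.04087661  0.04113471 -0.04400851]
A [0.43237277 0.15403657] [ 0.06505378 -0.06507638 -0.00456015]
```

Emit:
{"api": "apply_moves", "payload": {"commands": [{"dx":0,"dy":-40,"dz":0,"spin":0,"hand":0},{"dx":0,"dy":-60,"dz":0,"spin":0,"hand":0},{"dx":-1,"dy":-60,"dz":0,"spin":0,"hand":0},{"dx":0,"dy":-60,"dz":0,"spin":0,"hand":0},{"dx":0,"dy":-60,"dz":0,"spin":0,"hand":0}]}}

```text
t: 15.95
eef_pos: [0.4296, -0.1278, 0.4074]
ee_rot: [-2.999, 1.569, -3.059]
force: [1.4, 0.1, -0.1]
width: 0.0875
```

Emit:
{"api": "apply_moves", "payload": {"commands": [{"dx":0,"dy":-60,"dz":0,"spin":0,"hand":0},{"dx":0,"dy":-58,"dz":0,"spin":0,"hand":0},{"dx":0,"dy":0,"dz":0,"spin":0,"hand":0},{"dx":0,"dy":0,"dz":0,"spin":0,"hand":0},{"dx":0,"dy":0,"dz":0,"spin":0,"hand":0}]}}

```text
t: 16.58
eef_pos: [0.4303, -0.2431, 0.4082]
ee_rot: [2.923, 1.57, 2.864]
force: [0.6, -0.0, -0.3]
width: 0.0879
```

```bash
python3 - <<'E'
from h import *
import json
s=status.get_state(); print(s['t'],s['eef_pos'],s['ee_rot'],s['width'],s['force'],s['moment'])
json.dump({k:np.array(s[k]).tolist() for k in s},open('st12.json','w'))
im=save('wrist','w12.png'); crop(im[:,:,::-1],210,130,310,230,6,'w12c.png')
E
```

```text
16.575 [ 0.4302878  -0.24307447  0.40816987] [2.92296894 1.56984612 2.86414688] 0.08792373870924071 [ 0.5982737  -0.00976869 -0.26758591] [-0.00312218  0.01364588 -0.00620866]
```

View pics/w12c.png

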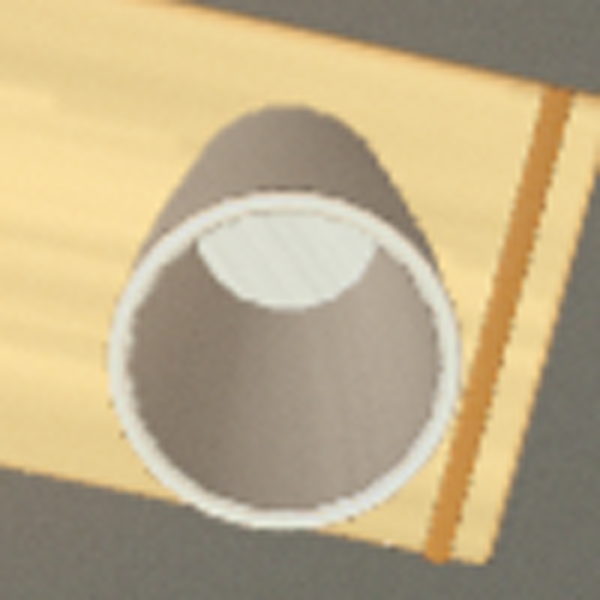

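```bash
cat >> h.py <<'E'
from scipy.optimize import least_squares
def fit(st,m,r,z0,x0,y0,x1=210,y1=130,k=6):
    th=np.linspace(0,2*np.pi,721)
    l,rr,t,b=m
    m=np.array([x1+(l+.5)/k-.5,x1+(rr+.5)/k-.5,y1+(t+.5)/k-.5,y1+(b+.5)/k-.5])
    def ext(c):
        p=proj('wrist',np.c_[c[0]+r*np.cos(th),c[1]+r*np.sin(th),0*th+c[2]],st)
        return np.r_[p[:,0].min(),p[:,0].max(),p[:,1].min(),p[:,1].max()]
    o=least_squares(lambda v:ext(v)-m,[x0,y0,z0]); return o.x.round(4),o.fun.round(2)
E
python3 - <<'E'
from h import *
import json
s=json.load(open('st12.json'))
print(fit(s,(107,463,192,529),.027,.126,.43,-.244))
E
```

```text
(array([ 0.4303, -0.2441,  0.1269]), array([ 0.11, -0.11, -0.11,  0.12]))
```

Emit:
{"api": "apply_moves", "payload": {"commands": [{"dx":0,"dy":-1,"dz":-45,"spin":0,"hand":0},{"dx":0,"dy":0,"dz":-45,"spin":0,"hand":0},{"dx":0,"dy":0,"dz":-30,"spin":0,"hand":0},{"dx":0,"dy":0,"dz":-10,"spin":0,"hand":0.1},{"dx":0,"dy":0,"dz":0,"spin":0,"hand":0.5}]}}

```text
t: 17.25
eef_pos: [0.4307, -0.2445, 0.2789]
ee_rot: [-2.591, 1.57, -2.65]
force: [0.4, -0.2, 0.3]
width: 0.0741
```

Emit:
{"api": "apply_moves", "payload": {"commands": [{"dx":0,"dy":0,"dz":0,"spin":0,"hand":0.55},{"dx":0,"dy":0,"dz":0,"spin":0,"hand":0.55},{"dx":0,"dy":0,"dz":0,"spin":0,"hand":0.55},{"dx":0,"dy":0,"dz":0,"spin":0,"hand":0.55},{"dx":0,"dy":0,"dz":0,"spin":0,"hand":0.55}]}}

```text
t: 17.88
eef_pos: [0.4307, -0.2451, 0.2797]
ee_rot: [-0.129, 1.569, -0.189]
force: [0.1, 2.5, 5.8]
width: 0.0523
```

Emit:
{"api": "apply_moves", "payload": {"commands": [{"dx":0,"dy":0,"dz":0,"spin":0,"hand":0.55},{"dx":0,"dy":0,"dz":2,"spin":0,"hand":0.55},{"dx":0,"dy":0,"dz":8,"spin":0,"hand":0.55},{"dx":0,"dy":0,"dz":20,"spin":0,"hand":0.55},{"dx":0,"dy":0,"dz":20,"spin":0,"hand":0.55}]}}

```text
t: 18.5
eef_pos: [0.4301, -0.2451, 0.3294]
ee_rot: [-3.107, 1.57, 3.116]
force: [0.4, 1.3, -1.3]
width: 0.0523
```

```bash
python3 - <<'E'
from h import *
import json
s=status.get_state(); print(s['t'],s['eef_pos'],s['ee_rot'],s['width'],s['force'],s['moment'])
json.dump({k:np.array(s[k]).tolist() for k in s},open('st13.json','w'))
im=save('wrist','w13.png'); crop(im[:,:,::-1],190,190,330,330,5,'w13c.png')
E
```

```text
18.5 [ 0.43009829 -0.24508509  0.32944175] [-3.10714681  1.57028827  3.11568099] 0.052274450234733524 [ 0.38747679  1.28420062 -1.30412659] [-0.02887237 -0.09025858 -0.05866919]
```

View pics/w13c.png

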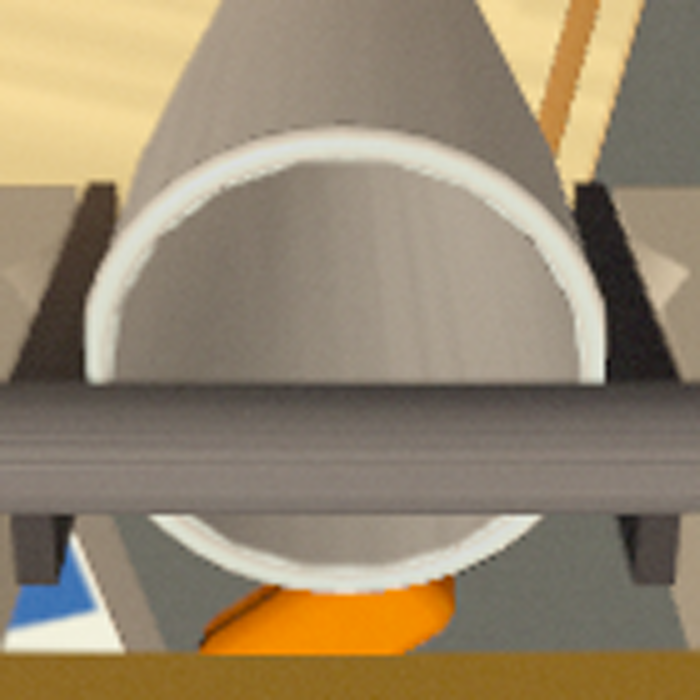

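```bash
python3 - <<'E'
from h import *
import json
s=json.load(open('st13.json'))
print(fit(s,(85,607,127,593),.027,.176,.43,-.244,190,190,5))
print(fit(s,(85,607,127,593),.026,.176,.43,-.244,190,190,5))
im=save('side','d13.png'); crop(im[:,:,::-1],190,160,350,320,4,'d13c.png')
im=save('scene','s13.png'); crop(im[:,:,::-1],230,100,390,260,4,'s13c.png')
E
```

```text
(array([ 0.43  , -0.2446,  0.1747]), array([-0.51,  0.51,  0.55, -0.63]))
(array([ 0.427 , -0.2444,  0.1796]), array([-0.51,  0.51,  0.55, -0.63]))
```

View pics/d13c.png

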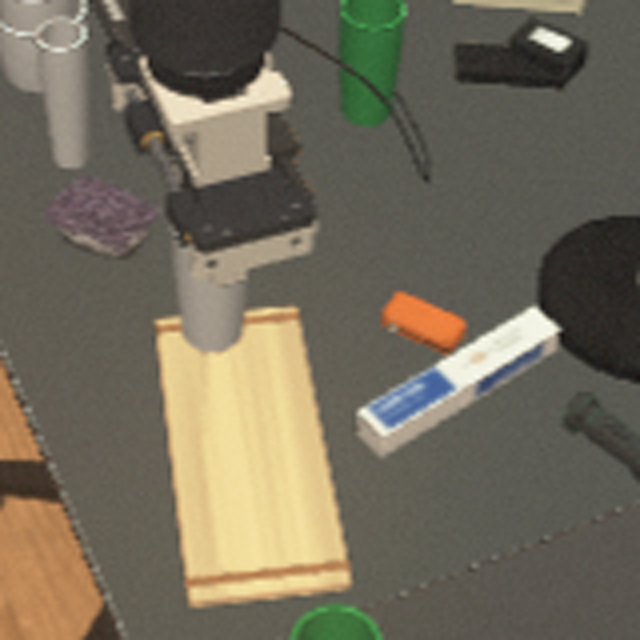

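View pics/s13c.png

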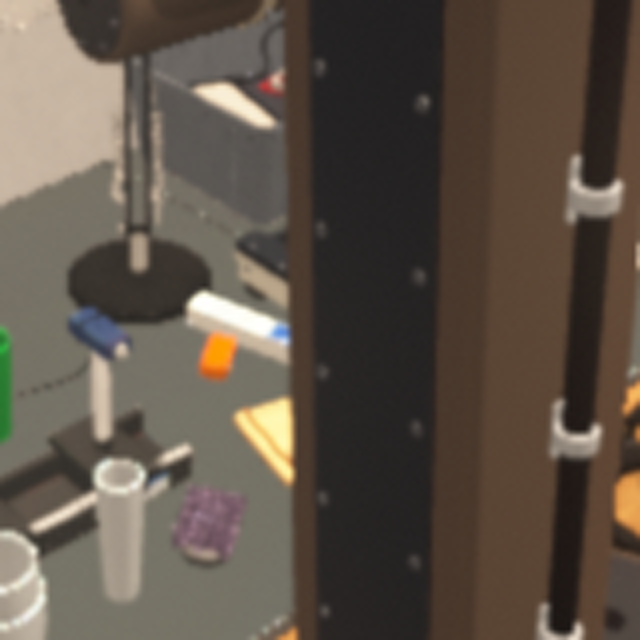

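Emit:
{"api": "apply_moves", "payload": {"commands": [{"dx":0,"dy":0,"dz":45,"spin":0,"hand":0.55},{"dx":0,"dy":20,"dz":45,"spin":0,"hand":0.55},{"dx":0,"dy":45,"dz":5,"spin":0,"hand":0.55},{"dx":0,"dy":55,"dz":0,"spin":0,"hand":0.55},{"dx":0,"dy":55,"dz":0,"spin":0,"hand":0.55}]}}

```text
t: 19.27
eef_pos: [0.4297, -0.0687, 0.423]
ee_rot: [2.957, 1.57, 2.895]
force: [1.2, 0.7, -0.9]
width: 0.0529
```

Emit:
{"api": "apply_moves", "payload": {"commands": [{"dx":0,"dy":55,"dz":0,"spin":0,"hand":0.55},{"dx":0,"dy":55,"dz":0,"spin":0,"hand":0.55},{"dx":0,"dy":55,"dz":0,"spin":0,"hand":0.55},{"dx":0,"dy":40,"dz":0,"spin":0,"hand":0.55},{"dx":0,"dy":15,"dz":0,"spin":0,"hand":0.55}]}}

```text
t: 19.9
eef_pos: [0.4299, 0.1519, 0.4227]
ee_rot: [-2.558, 1.569, -2.616]
force: [-0.9, -0.2, -2.3]
width: 0.0523
```

Emit:
{"api": "apply_moves", "payload": {"commands": [{"dx":0,"dy":1,"dz":-15,"spin":0,"hand":0.55},{"dx":0,"dy":0,"dz":-15,"spin":0,"hand":0.55},{"dx":0,"dy":0,"dz":0,"spin":0,"hand":0.55},{"dx":0,"dy":0,"dz":0,"spin":0,"hand":0.55},{"dx":0,"dy":0,"dz":0,"spin":0,"hand":0.55}]}}

```text
t: 20.52
eef_pos: [0.4304, 0.1507, 0.3941]
ee_rot: [0.701, 1.57, 0.641]
force: [0.7, -0.9, -1.0]
width: 0.0527
```

```bash
python3 - <<'E'
from h import *
import json
s=status.get_state(); print(s['t'],s['eef_pos'],s['ee_rot'],s['width'],s['force'],s['moment'])
json.dump({k:np.array(s[k]).tolist() for k in s},open('st14.json','w'))
im=save('wrist','w14.png'); crop(im[:,:,::-1],180,130,340,330,4,'w14c.png')
im=save('scene','s14.png'); crop(im[:,:,::-1],170,160,290,280,5,'s14c.png')
E
```

```text
20.525 [0.43039544 0.15065533 0.39412113] [0.7014756  1.56992098 0.64056613] 0.052669313788880526 [ 0.71792338 -0.88552422 -0.96605327] [-0.04481383 -0.04372602 -0.03565439]
```

View pics/w14c.png

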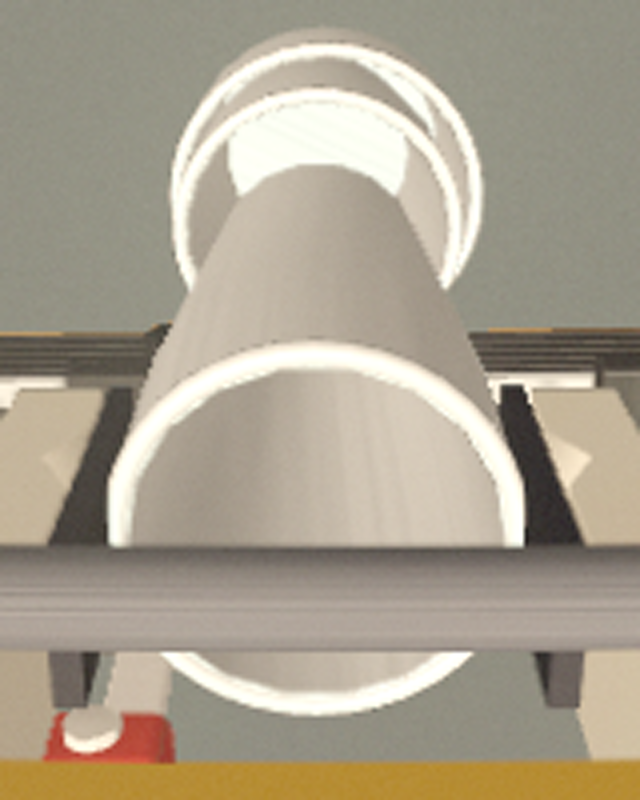

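View pics/s14c.png

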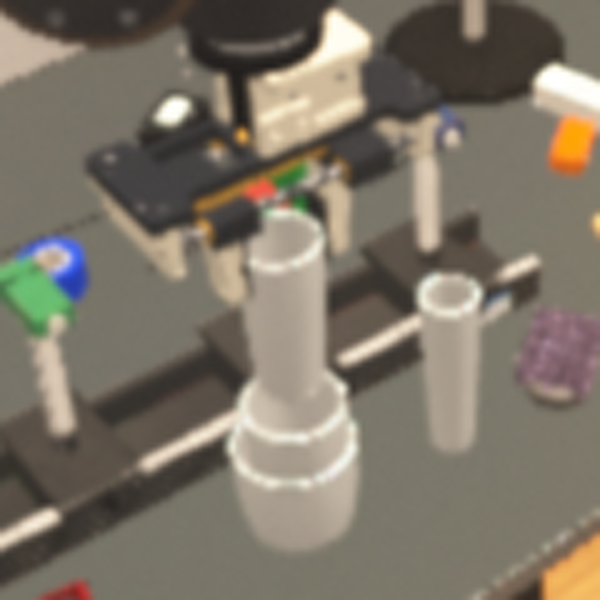

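Emit:
{"api": "apply_moves", "payload": {"commands": [{"dx":0,"dy":0,"dz":-20,"spin":0,"hand":0.55},{"dx":0,"dy":0,"dz":-25,"spin":0,"hand":0.55},{"dx":0,"dy":0,"dz":-25,"spin":0,"hand":0.55},{"dx":0,"dy":0,"dz":-18,"spin":0,"hand":0.55},{"dx":0,"dy":0,"dz":-8,"spin":0,"hand":0.55}]}}

```text
t: 21.25
eef_pos: [0.4301, 0.1508, 0.297]
ee_rot: [-2.342, 1.57, -2.402]
force: [0.1, -0.3, -0.4]
width: 0.0527
```

Emit:
{"api": "apply_moves", "payload": {"commands": [{"dx":0,"dy":0,"dz":-3,"spin":0,"hand":0.55},{"dx":0,"dy":0,"dz":-2,"spin":0,"hand":0.55},{"dx":0,"dy":0,"dz":-1,"spin":0,"hand":0.55},{"dx":0,"dy":0,"dz":-1,"spin":0,"hand":0.55},{"dx":0,"dy":0,"dz":0,"spin":0,"hand":0.55}]}}

```text
t: 21.88
eef_pos: [0.4305, 0.1512, 0.2917]
ee_rot: [0.488, 1.569, 0.428]
force: [-2.6, 0.0, 6.4]
width: 0.0527
```

Emit:
{"api": "apply_moves", "payload": {"commands": [{"dx":0,"dy":0,"dz":0,"spin":0,"hand":0.3},{"dx":0,"dy":0,"dz":0,"spin":0,"hand":0.1},{"dx":0,"dy":0,"dz":0,"spin":0,"hand":0},{"dx":0,"dy":0,"dz":0,"spin":0,"hand":0},{"dx":0,"dy":0,"dz":10,"spin":0,"hand":0}]}}

```text
t: 22.5
eef_pos: [0.43, 0.1508, 0.3004]
ee_rot: [-2.38, 1.569, -2.441]
force: [1.3, -0.1, 1.1]
width: 0.0873
```

Emit:
{"api": "apply_moves", "payload": {"commands": [{"dx":0,"dy":0,"dz":35,"spin":0,"hand":0},{"dx":0,"dy":0,"dz":50,"spin":0,"hand":0},{"dx":0,"dy":0,"dz":30,"spin":0,"hand":0},{"dx":0,"dy":0,"dz":5,"spin":0,"hand":0},{"dx":0,"dy":0,"dz":0,"spin":0,"hand":0}]}}

```text
t: 23.12
eef_pos: [0.43, 0.1508, 0.4209]
ee_rot: [1.199, 1.57, 1.139]
force: [-0.1, 0.4, 0.7]
width: 0.0876
```

```bash
python3 - <<'E'
from h import *
import json
s=status.get_state(); print(s['t'],s['eef_pos'],s['ee_rot'],s['width'],s['force'],s['moment'])
json.dump({k:np.array(s[k]).tolist() for k in s},open('st15.json','w'))
im=save('wrist','w15.png'); crop(im[:,:,::-1],210,130,310,230,6,'w15c.png')
im=save('scene','s15.png'); crop(im[:,:,::-1],170,160,290,280,5,'s15c.png')
E
```

```text
23.125 [0.43001193 0.15084646 0.42087094] [1.1992072  1.57008346 1.13884386] 0.08759623232671927 [-0.06038021  0.40710086  0.67964179] [-0.06980892  0.02479772  0.00512298]
```

View pics/w15c.png

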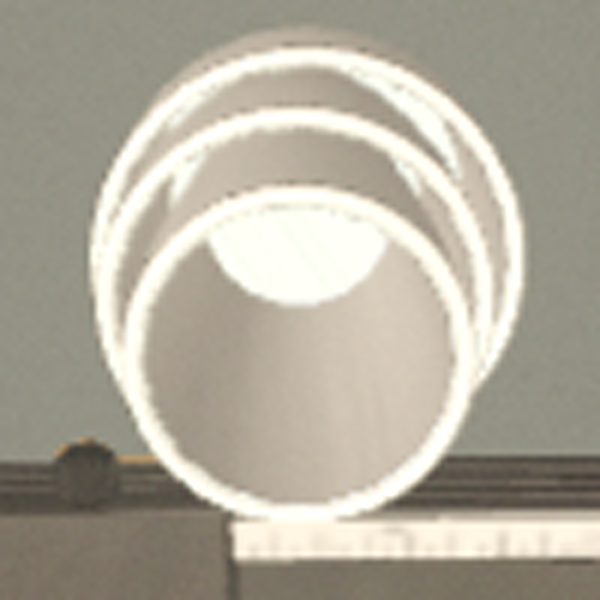

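View pics/s15c.png

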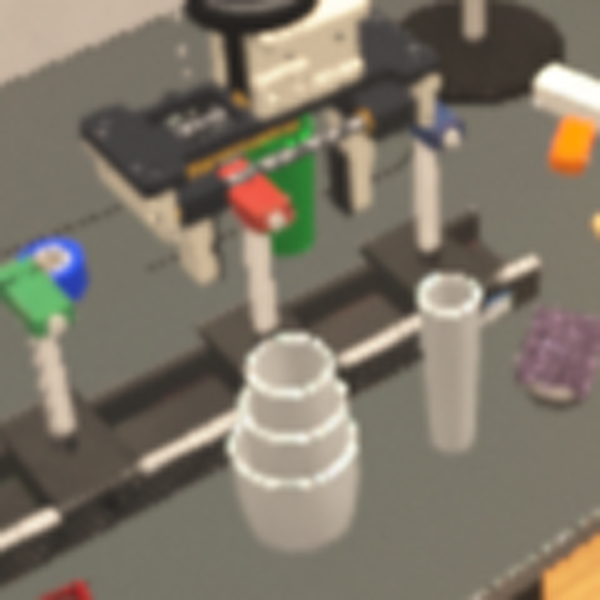

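```bash
python3 - <<'E'
from h import *
import json
s=json.load(open('st15.json'))
print(fit(s,(123,473,185,522),.027,.138,.43,.151))
E
```

```text
(array([0.4303, 0.1519, 0.1369]), array([-0.12,  0.12,  0.12, -0.13]))
```

Emit:
{"api": "apply_moves", "payload": {"commands": [{"dx":-5,"dy":-40,"dz":0,"spin":0,"hand":0},{"dx":-5,"dy":-50,"dz":0,"spin":0,"hand":0},{"dx":-5,"dy":-30,"dz":0,"spin":0,"hand":0},{"dx":0,"dy":0,"dz":0,"spin":0,"hand":0},{"dx":0,"dy":0,"dz":0,"spin":0,"hand":0}]}}

```text
t: 23.85
eef_pos: [0.4153, 0.0311, 0.4201]
ee_rot: [-2.595, 1.57, -2.656]
force: [0.1, -0.8, -0.5]
width: 0.0878
```

```bash
python3 - <<'E'
from h import *
import json
s=status.get_state(); print(s['t'],s['eef_pos'],s['ee_rot'],s['width'],s['force'],s['moment'])
json.dump({k:np.array(s[k]).tolist() for k in s},open('st16.json','w'))
im=save('wrist','w16.png'); crop(im[:,:,::-1],210,130,310,230,6,'w16c.png')
E
```

```text
23.85 [0.41529077 0.03106569 0.42011112] [-2.59524157  1.5697771  -2.65608119] 0.08777491680858668 [ 0.14844605 -0.76159897 -0.54803717] [0.02217383 0.0113774  0.01553297]
```

View pics/w16c.png

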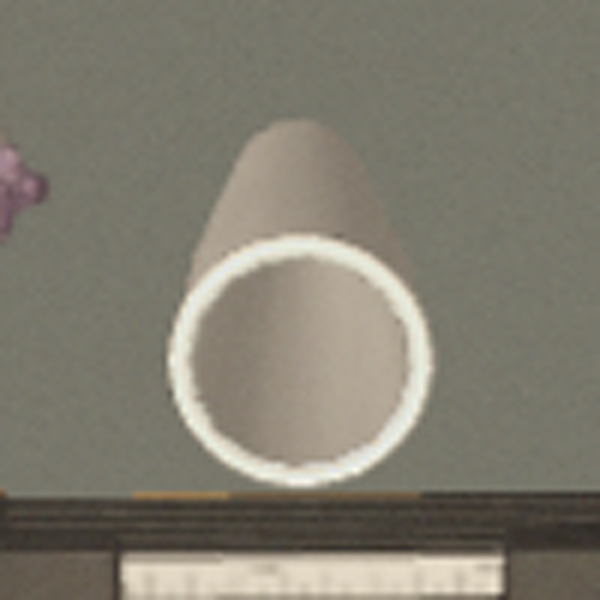

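```bash
python3 - <<'E'
from h import *
import json
s=json.load(open('st16.json'))
print(fit(s,(167,434,234,489),.020,.136,.415,.031))
E
```

```text
(array([0.414 , 0.0323, 0.1431]), array([-0.01,  0.01,  0.01, -0.01]))
```

Emit:
{"api": "apply_moves", "payload": {"commands": [{"dx":0,"dy":0.5,"dz":-45,"spin":0,"hand":0},{"dx":0,"dy":0,"dz":-45,"spin":0,"hand":0},{"dx":0,"dy":0,"dz":-32,"spin":0,"hand":0.1},{"dx":0,"dy":0,"dz":-10,"spin":0,"hand":0.2},{"dx":0,"dy":0,"dz":0,"spin":0,"hand":0.4}]}}

```text
t: 24.52
eef_pos: [0.4156, 0.032, 0.2887]
ee_rot: [-2.318, 1.57, -2.378]
force: [-0.4, -0.6, 0.2]
width: 0.0652
```

Emit:
{"api": "apply_moves", "payload": {"commands": [{"dx":0,"dy":0,"dz":0,"spin":0,"hand":0.7},{"dx":0,"dy":0,"dz":0,"spin":0,"hand":0.7},{"dx":0,"dy":0,"dz":0,"spin":0,"hand":0.7},{"dx":0,"dy":0,"dz":0,"spin":0,"hand":0.7},{"dx":0,"dy":0,"dz":0,"spin":0,"hand":0.7}]}}

```text
t: 25.15
eef_pos: [0.4157, 0.0317, 0.2895]
ee_rot: [0.411, 1.569, 0.351]
force: [-0.7, -0.1, 6.1]
width: 0.0397
```

Emit:
{"api": "apply_moves", "payload": {"commands": [{"dx":0,"dy":0,"dz":0,"spin":0,"hand":0.7},{"dx":0,"dy":0,"dz":0,"spin":0,"hand":0.7},{"dx":0,"dy":0,"dz":3,"spin":0,"hand":0.7},{"dx":0,"dy":0,"dz":12,"spin":0,"hand":0.7},{"dx":0,"dy":0,"dz":25,"spin":0,"hand":0.7}]}}

```text
t: 25.78
eef_pos: [0.4148, 0.0312, 0.3289]
ee_rot: [-2.604, 1.568, -2.665]
force: [0.6, 1.1, -1.1]
width: 0.0398
```

Emit:
{"api": "apply_moves", "payload": {"commands": [{"dx":0,"dy":0,"dz":40,"spin":0,"hand":0.7},{"dx":0,"dy":0,"dz":50,"spin":0,"hand":0.7},{"dx":0,"dy":0,"dz":30,"spin":0,"hand":0.7},{"dx":2,"dy":20,"dz":5,"spin":0,"hand":0.7},{"dx":5,"dy":40,"dz":0,"spin":0,"hand":0.7}]}}

```text
t: 26.4
eef_pos: [0.4218, 0.0912, 0.4553]
ee_rot: [0.702, 1.568, 0.64]
force: [0.1, -0.4, -0.8]
width: 0.0397
```

Emit:
{"api": "apply_moves", "payload": {"commands": [{"dx":5,"dy":40,"dz":0,"spin":0,"hand":0.7},{"dx":3,"dy":20,"dz":0,"spin":0,"hand":0.7},{"dx":0,"dy":0,"dz":0,"spin":0,"hand":0.7},{"dx":0,"dy":0,"dz":0,"spin":0,"hand":0.7},{"dx":0,"dy":0,"dz":0,"spin":0,"hand":0.7}]}}

```text
t: 27.02
eef_pos: [0.4301, 0.1506, 0.4538]
ee_rot: [0.7, 1.571, 0.639]
force: [-0.1, -0.3, -0.6]
width: 0.04
```

```bash
python3 - <<'E'
from h import *
import json
s=status.get_state(); print(s['t'],s['eef_pos'],s['ee_rot'],s['width'],s['force'],s['moment'])
json.dump({k:np.array(s[k]).tolist() for k in s},open('st17.json','w'))
im=save('wrist','w17.png'); crop(im[:,:,::-1],180,130,340,330,4,'w17c.png')
im=save('scene','s17.png'); crop(im[:,:,::-1],170,140,310,280,4,'s17c.png')
E
```

```text
27.025 [0.43007935 0.1506184  0.45382909] [0.69989287 1.57067453 0.6387568 ] 0.04003284481959481 [-0.09270085 -0.29179064 -0.62235103] [-0.05054511  0.00388129 -0.0126407 ]
```

View pics/w17c.png

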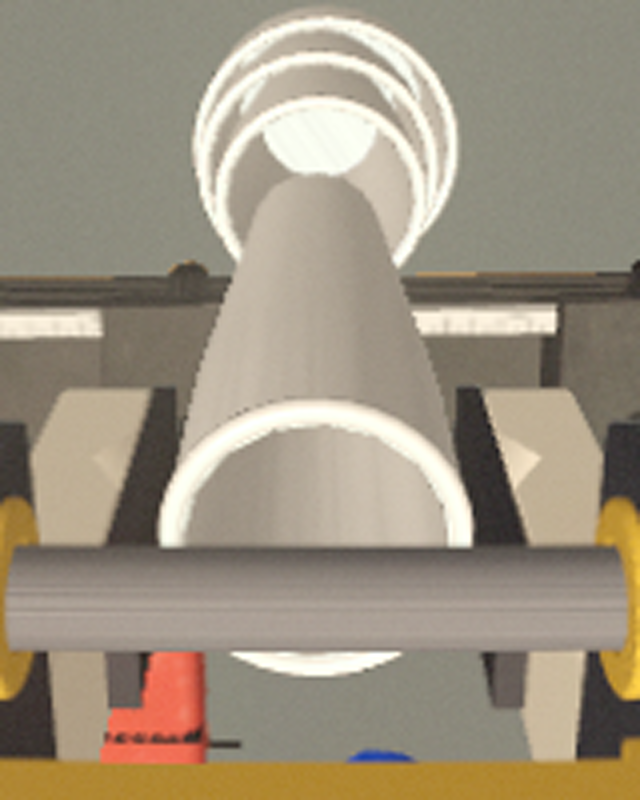

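View pics/s17c.png

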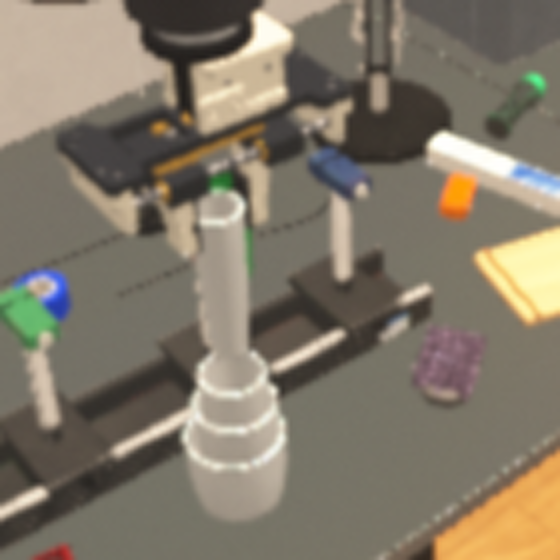

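```bash
python3 - <<'E'
from h import *
import json
s=json.load(open('st17.json'))
print(fit(s,(159,473,399,677),.020,.30,.43,.151,180,130,4))
print(fit(s,(215,425,96,292),.027,.138,.43,.151,180,130,4))
th=np.linspace(0,6.28,200)
for x in (.427,.430,.433):
  p=proj('wrist',np.c_[x+.015*np.cos(th),.1513+.015*np.sin(th),0*th+.165],s); print(x,((p+.5-[180,130])*4).min(0),((p+.5-[180,130])*4).max(0))
E
```

```text
(array([0.4297, 0.1511, 0.3009]), array([-0.3 ,  0.3 ,  0.33, -0.36]))
(array([0.4307, 0.1519, 0.1314]), array([ 0.42, -0.42, -0.42,  0.44]))
0.427 [252.9057653  157.25297554] [381.38309272 280.51279141]
0.43 [253.89578208 169.90817691] [381.96491222 292.38865753]
0.433 [254.88055285 182.48506737] [382.5419686  304.18762627]
```

Emit:
{"api": "apply_moves", "payload": {"commands": [{"dx":0,"dy":0.5,"dz":-20,"spin":0,"hand":0.7},{"dx":0,"dy":0,"dz":-20,"spin":0,"hand":0.7},{"dx":0,"dy":0,"dz":-25,"spin":0,"hand":0.7},{"dx":0,"dy":0,"dz":-25,"spin":0,"hand":0.7},{"dx":0,"dy":0,"dz":-20,"spin":0,"hand":0.7}]}}

```text
t: 27.75
eef_pos: [0.4301, 0.1514, 0.3428]
ee_rot: [-2.447, 1.57, -2.508]
force: [0.4, 1.4, -1.3]
width: 0.0399
```

Emit:
{"api": "apply_moves", "payload": {"commands": [{"dx":0,"dy":0,"dz":-10,"spin":0,"hand":0.7},{"dx":0,"dy":0,"dz":-5,"spin":0,"hand":0.7},{"dx":0,"dy":0,"dz":-3,"spin":0,"hand":0.7},{"dx":0,"dy":0,"dz":-1,"spin":0,"hand":0.7},{"dx":0,"dy":0,"dz":0,"spin":0,"hand":0.7}]}}

```text
t: 28.38
eef_pos: [0.4305, 0.1521, 0.3255]
ee_rot: [0.503, 1.569, 0.443]
force: [-1.0, -0.3, 4.9]
width: 0.0401
```

Emit:
{"api": "apply_moves", "payload": {"commands": [{"dx":0,"dy":0,"dz":0,"spin":0,"hand":0.45},{"dx":0,"dy":0,"dz":0,"spin":0,"hand":0.4},{"dx":0,"dy":0,"dz":0,"spin":0,"hand":0.35},{"dx":0,"dy":0,"dz":0,"spin":0,"hand":0.35},{"dx":0,"dy":0,"dz":0,"spin":0,"hand":0.35}]}}

```text
t: 29.0
eef_pos: [0.4302, 0.152, 0.3246]
ee_rot: [-2.505, 1.571, -2.565]
force: [-0.6, -0.2, 1.0]
width: 0.057
```

```bash
python3 - <<'E'
from h import *
s=status.get_state(); print(s['t'],s['eef_pos'],s['width'],s['force'])
im=save('scene','s18.png'); crop(im[:,:,::-1],170,160,290,280,5,'s18c.png')
E
```

```text
29.0 [0.4301938  0.15196041 0.32459199] 0.05695465963107662 [-0.56823075 -0.17105114  1.03207279]
```

View pics/s18c.png

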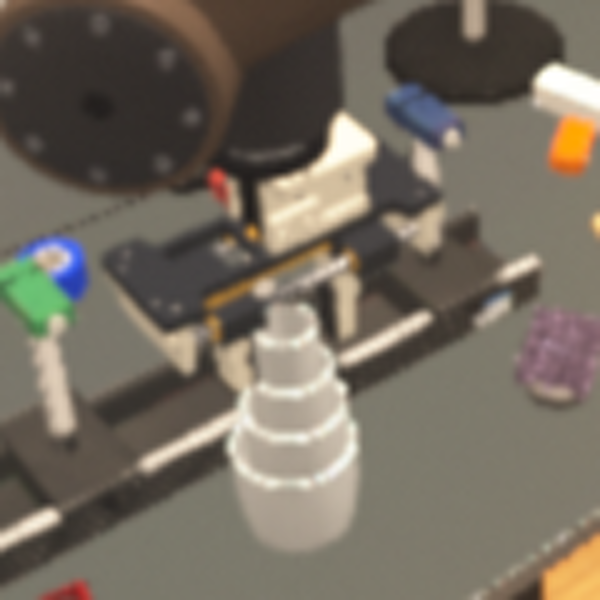

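Emit:
{"api": "apply_moves", "payload": {"commands": [{"dx":0,"dy":0,"dz":0,"spin":0,"hand":0.7},{"dx":0,"dy":0,"dz":0,"spin":0,"hand":0.7},{"dx":0,"dy":0,"dz":0,"spin":0,"hand":0.7},{"dx":0,"dy":0,"dz":0,"spin":0,"hand":0.7},{"dx":0,"dy":0,"dz":0,"spin":0,"hand":0.7}]}}

```text
t: 29.68
eef_pos: [0.4302, 0.152, 0.3247]
ee_rot: [1.911, 1.571, 1.851]
force: [1.2, -0.1, 1.2]
width: 0.0398
```

Emit:
{"api": "apply_moves", "payload": {"commands": [{"dx":0,"dy":0,"dz":2,"spin":0,"hand":0.7},{"dx":0,"dy":0,"dz":6,"spin":0,"hand":0.7},{"dx":0,"dy":0,"dz":10,"spin":0,"hand":0.7},{"dx":0,"dy":0,"dz":5,"spin":0,"hand":0.7},{"dx":0,"dy":0,"dz":0,"spin":0,"hand":0.7}]}}

```text
t: 30.3
eef_pos: [0.4303, 0.1521, 0.3483]
ee_rot: [0.83, 1.569, 0.77]
force: [-0.2, 0.3, -2.3]
width: 0.0399
```

```bash
python3 - <<'E'
from h import *
s=status.get_state(); print(s['t'],s['eef_pos'],s['width'],s['force'])
im=save('scene','s19.png'); crop(im[:,:,::-1],170,160,290,280,5,'s19c.png')
E
```

```text
30.3 [0.43031229 0.15206062 0.34828529] 0.03985940080866225 [-0.18189827  0.32658225 -2.31705811]
```

View pics/s19c.png

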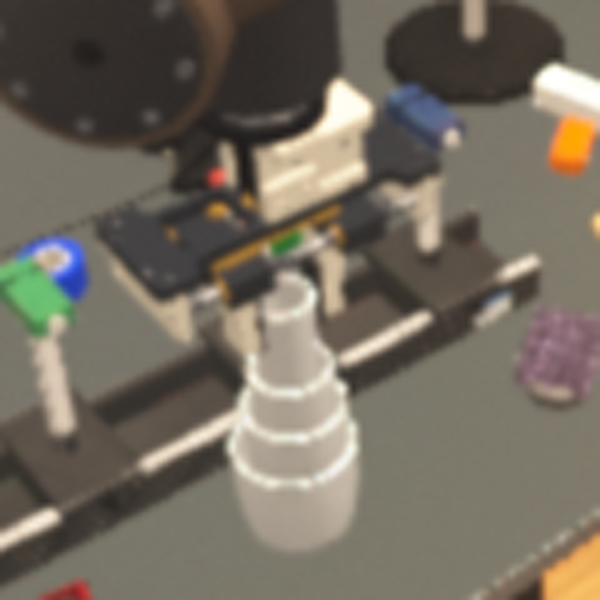

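Emit:
{"api": "apply_moves", "payload": {"commands": [{"dx":0,"dy":0,"dz":-8,"spin":0,"hand":0.7},{"dx":0,"dy":0,"dz":-8,"spin":0,"hand":0.7},{"dx":0,"dy":0,"dz":-4,"spin":0,"hand":0.7},{"dx":0,"dy":0,"dz":-2,"spin":0,"hand":0.7},{"dx":0,"dy":0,"dz":-1,"spin":0,"hand":0.7}]}}

```text
t: 30.98
eef_pos: [0.4303, 0.152, 0.3246]
ee_rot: [-0.838, 1.571, -0.898]
force: [-0.4, -1.2, 2.4]
width: 0.0401
```

Emit:
{"api": "apply_moves", "payload": {"commands": [{"dx":0,"dy":0,"dz":-1,"spin":0,"hand":0.7},{"dx":0,"dy":0,"dz":0,"spin":0,"hand":0.7},{"dx":0,"dy":0,"dz":0,"spin":0,"hand":0.7},{"dx":0,"dy":0,"dz":0,"spin":0,"hand":0.7},{"dx":0,"dy":0,"dz":0,"spin":0,"hand":0.7}]}}

```text
t: 31.6
eef_pos: [0.4305, 0.152, 0.3246]
ee_rot: [0.329, 1.569, 0.269]
force: [-1.5, -1.2, 5.9]
width: 0.0397
```

Emit:
{"api": "apply_moves", "payload": {"commands": [{"dx":0,"dy":0,"dz":0,"spin":0,"hand":0.45},{"dx":0,"dy":0,"dz":0,"spin":0,"hand":0.3},{"dx":0,"dy":0,"dz":0,"spin":0,"hand":0.1},{"dx":0,"dy":0,"dz":0,"spin":0,"hand":0},{"dx":0,"dy":0,"dz":0,"spin":0,"hand":0}]}}

```text
t: 32.22
eef_pos: [0.4302, 0.152, 0.3236]
ee_rot: [-2.324, 1.571, -2.385]
force: [0.0, 0.4, 0.6]
width: 0.0827
```

Emit:
{"api": "apply_moves", "payload": {"commands": [{"dx":0,"dy":0,"dz":10,"spin":0,"hand":0},{"dx":0,"dy":0,"dz":30,"spin":0,"hand":0},{"dx":0,"dy":0,"dz":50,"spin":0,"hand":0},{"dx":0,"dy":0,"dz":30,"spin":0,"hand":0},{"dx":0,"dy":0,"dz":5,"spin":0,"hand":0}]}}

```text
t: 32.85
eef_pos: [0.4305, 0.1521, 0.4517]
ee_rot: [0.716, 1.566, 0.656]
force: [0.2, -0.5, -0.7]
width: 0.0874
```

```bash
python3 - <<'E'
from h import *
import json
s=status.get_state(); print(s['t'],s['eef_pos'],s['width'],s['force'])
json.dump({k:np.array(s[k]).tolist() for k in s},open('st20.json','w'))
im=save('wrist','w20.png'); crop(im[:,:,::-1],210,130,310,230,6,'w20c.png')
im=save('scene','s20.png'); crop(im[:,:,::-1],170,160,290,280,5,'s20c.png')
E
```

```text
32.85 [0.43046783 0.15205592 0.45165159] 0.0873998104561959 [ 0.15212664 -0.54545876 -0.69610197]
```

View pics/w20c.png

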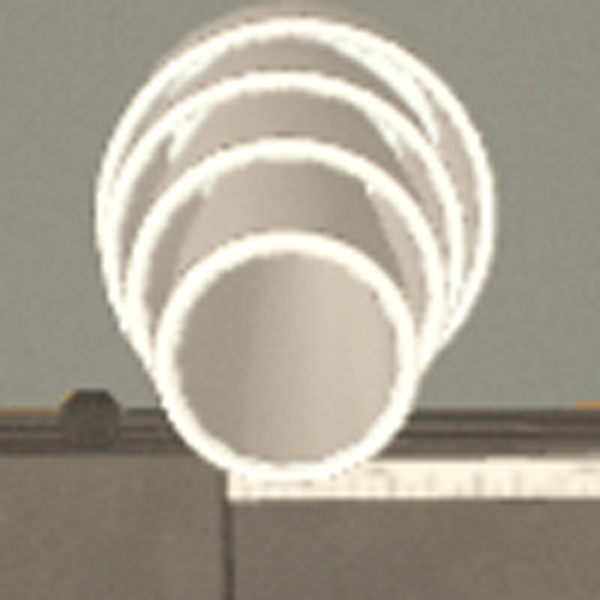

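View pics/s20c.png

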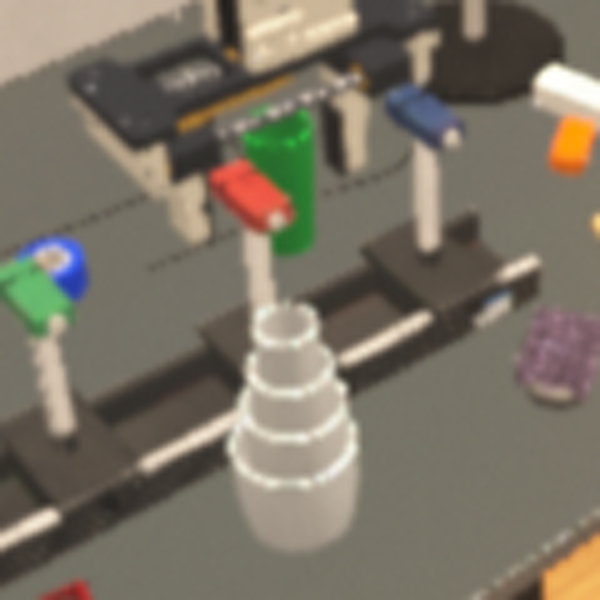

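The scene crop shows all four beakers nested and upright, with rims at about (286,326), (291,368), (295,413) and (293,460). The gripper is well clear of them. One last height check, then I'll hand in.

Emit:
{"api": "apply_moves", "payload": {"commands": [{"dx":0,"dy":0,"dz":20,"spin":0,"hand":0},{"dx":0,"dy":0,"dz":0,"spin":0,"hand":0},{"dx":0,"dy":0,"dz":0,"spin":0,"hand":0},{"dx":0,"dy":0,"dz":0,"spin":0,"hand":0},{"dx":0,"dy":0,"dz":0,"spin":0,"hand":0}]}}

```text
t: 33.58
eef_pos: [0.4302, 0.1519, 0.4681]
ee_rot: [-2.397, 1.57, -2.457]
force: [-0.1, 0.7, 0.5]
width: 0.0878
```

```bash
python3 - <<'E'
from h import *
import json
s=json.load(open('st20.json'))
print('D',fit(s,(155,418,231,481),.020,.172,.43,.152))
print('C',fit(s,(126,446,139,446),.027,.138,.43,.152))
s=status.get_state(); print(s['t'],s['eef_pos'],np.abs(s['qd']).max(),s['force'])
arm.job_done()
E
```

```text
D (array([0.431 , 0.1521, 0.1699]), array([ 0.03, -0.03, -0.03,  0.04]))
C (array([0.43 , 0.152, 0.138]), array([ 0.06, -0.06, -0.06,  0.07]))
33.575 [0.43016853 0.1519392  0.46811233] 0.004762372797505263 [-0.07102496  0.69565151  0.548786  ]
the job is handed in; nothing more can be done
```

The four beakers are nested by width in A, and the job was handed in at 33.6 s of the 72 s allowed. The beaker standing in A was D. I lifted it out and stood it on the table, then nested B into A, C into B and D into C. I lowered D home, let go and re-gripped it, lifted it about 23 mm and lowered it fully home again.

**Lift check:** in the scene picture only D rose; the rims of A, B and C stayed at the same pixels.

**Final heights:** these are the rim heights measured in the wrist pictures against what full nesting should give.

| Beaker | Measured (mm) | Expected (mm) | When measured |
|---|---|---|---|
| B | 105.7 | 104 | after its own placing, not again at the end |
| C | 138.0 | 138 | at the end |
| D | 169.9 | 172 | at the end |

All three agree to about 2 mm, which is the calibration's accuracy. A stayed within about 2 mm of where it stood.

**Forces and surroundings:** the highest force I read was about 7 N. Nothing was knocked over, and the glasses, crystal, carton and torch showed no sign of having moved in the pictures I took.

**Oddities:** the gripper read 52.3–52.9 mm on C's 54 mm collar. B and C hung about 1° off vertical while carried. Both seated normally.

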